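Trim a metering valve with the flat screwdriver

TASK

Take the flat screwdriver from its stand and lower its blade into the well of the trim valve; pressing lightly, without ever forcing the sprung screw against the end of its travel, rotate it until the blade drops into the slot, then turn clockwise until the black pointer stands at the long mark, not past it. Put the screwdriver back upright in its stand, fully down, and leave the cup, the dropper bottle and the clock alone.

Things in the scene. Friction and masses are not known exactly. Their poses are not given: they have to be found in the camera images.
- driver_handle (a point): Centre of the handle of the loose flat screwdriver (90 g) that stands upright in its stand, blade down. Round grey handle, 28 mm across, from 40 mm above to 40 mm below this point, graspable at any yaw; then a steel shank 12 mm across, 55 mm long: the blade's tip is 95 mm below this point. z = up the axis, y = along the blade's width (y and -y are alike), x = across its thickness.
- driver_tip (a point): Middle of the screwdriver's tip edge, with the same axes as driver_handle. The blade is 11.4 mm wide (along y), 1.4 mm thick at the tip and 2 mm from 1.5 mm upwards; between 5 and 8 mm from the tip the round shank widens from 9 to 12 mm.
- screwdriver: The same screwdriver; its origin and axes are those of driver_tip.
- stand_mouth (a point): Centre of the top of the fixed round screwdriver stand (grey, 60 mm high, 60 mm wide at the foot, 46 mm at the top). An upright 16 mm hole goes down through it; at the mouth a funnel, 22 mm wide and 4 mm deep. In place, the handle's lower end rests on the top: the tip is 55 mm below this point, the handle's centre 40 mm above.
- trim_valve: The fixed valve: flat aluminium body (84 x 104 mm, top 34 mm above the bench) on a steel foot 100 x 124 mm, brass hose stubs at its y ends, a round neck 30 mm across rising from its middle to 76 mm. Origin in the middle of the underside, z up. The dial lies round the neck: its long black mark on the -x side, short marks every 15 degrees.
- well_mouth (a point): Centre of the top of the valve's neck, 76 mm above the bench; axes of the valve. The upright well has a 14.6 mm bore and a funnel, 25 mm wide and 6 mm deep, at the mouth. In the well sits the steel adjusting screw, 14 mm across, its face 14 to 28 mm below this point: how deep, differs from unit to unit and is not measured.
- well_floor (a point): Floor of the well, 42 mm below well_mouth. The screw above it has a slot 4 mm wide and 4 mm deep right across its face. It is sprung: it gives way downwards from 2 N, with 1.5 N per mm, for 3 mm, then it is hard (6.5 N). So when the blade drops into the slot at a constant height, the pushing force falls, up to all of it.
- pointer (a joint): Angle (rad) of the black pointer ring round the neck's foot; it turns with the screw. 0 = on the long mark; negative = still has to go clockwise seen from above, which raises the value. Starts at -0.85 to -0.5, stays where left, turns with 0.02 N m. The slot's direction from above is the valve's y axis turned by minus this value, plus an unmeasured -0.4 to 0.4. Play of blade in slot: about 0.18 to each side.
- white_cup: Bystander: white lidded specimen cup, 62 mm wide, 68 mm high, standing behind the work; origin under its middle.
- dropper_bottle: Bystander: small brown dropper bottle, 33 mm wide, 102 mm high, standing behind the work; origin under its middle.
- bench_clock: Bystander: small pale digital timer, 62 x 66 x 19 mm, lying on the bench in front of the work; origin under its middle.
Mind the look-alikes: they are no part of the job. What is shaped like the screwdriver but blue or green is not meant.

How it is judged:
By the outcome, as a careful person would: the job done as asked, in the order asked, and still so for the second after the job is handed in, with the robot touching nothing.
It also fails if it takes over 61 s, if anything falls off the work surface, if the arm or the gripper's body presses on something with over 40 N, if the wrist force passes 120 N, or if a joint passes its speed limit or range.

ROBOT

A 6-joint arm with a two-finger parallel gripper is mounted at the origin on a cart in front of the work surface, level with it; the furniture and walls round the work are solid. World frame = base frame: x ahead of the robot, y to its left, z up, the work surface at z = 0. Lengths are in m, angles in rad, forces in N, time in s.
With the tool pointing down it reaches from about 0.425 to 0.95 m from the base axis. Payload 3.5 kg.
Tool frame: the origin (TCP) lies at the very end of the fingers, on their centre line; the grasp point (between the pads) lies 19 mm behind it; y points along the fingers, z is the direction in which the jaws open and shut, and the axes are right-handed (so a half turn about y gives the same grasp; the last joint's range is limited). The gripper opens to 85 mm and grips with 20 to 120 N. Pads are 22 mm wide; open, the fingers measure 114 mm over their backs; the gripper's body (76 mm by 85 mm) begins 54 mm behind the grasp point. The pads swing forward as they close: fully open they stand 13 mm farther back than shut.
Start: joints at [0.99, 0.286, 1.577, -0, 1.279, -0.15], TCP at [0.282, 0.613, 0.231] pointing down, gripper open.
Joint ranges: [-2.77, 2.77], [-0.9, 2.22], [0.21, 2.48], [-1.53, 4.67], [0.24, 2.81], [-2.84, 2.84]. Speed limits (rad/s): [2.79, 2.79, 3.14, 3.14, 3.14, 3.14].

INTERFACE

Orientations are given as a unit quaternion [x, y, z, w].
In Python, from plant import ctrl gives the robot as it stands. The module is installed in compiled form; this text tells all that it offers.
- The arm moves only by the tool jog_arm, never from a script. Its argument "deltas" is a list of rows, each a list of 3 entries, a list of its own where there are three numbers: the turn, a rotation vector about the tool's x, y, z in rad, then the shift along the tool's x, y, z in m, then the opening, from 0 (shut) to 1 (fully open). In form: [[[wx, wy, wz], [dx, dy, dz], gripper], ...]. A call has 1 to 10 rows; each row is the pose to reach, as a shift and turn from the pose measured when the call began, along the tool's axes at that moment; what a row does not reach only later rows make up. A row lasts 1/12 s, in which the tool goes at most 41.7 mm and 7.16 degrees, less where a joint would pass 70% of its speed; a pose out of reach is approached as far as the arm can. A call with a gripper value outside its range is refused whole. The fingers move at their own pace and stop on an object; "force" is the grip in N (left out, the last holds). Time passes only in rows, so rows that repeat a pose let the fingers close. It gives the time, the measured TCP pose, the force and the opening at its end, in the units of the state.
- ctrl.get_state(): the state, without advancing time (a new reading comes with each control period).
- ctrl.read_camera(name): name is "scene" or "top" or "wrist"; returns a dict with "pixels" (400x640x3 uint8, blue, green, red), "range_z" (400x640 float32, m along the optical axis (not along the pixel's ray), 0 where there is no reading), "fx", "fy", "cx", "cy" (pixels), "k1" (the pictures are not rectified: a ray, as slopes to the right and down, at radius r is drawn at 1 + k1 r^2 times it, then the intrinsics apply), "T" (4x4, takes a point from camera to world coordinates); the wrist camera has in their place "mount" (4x4, takes a point from camera to tool coordinates, whose origin is the TCP and whose axes are the tool frame's). Camera axes: x right, y up, looking along -z (the intrinsics and any distortion apply to the point x, -y, -z); pixel columns grow to the right and rows downward; lengths in m; the calibration is good to about 2 mm. A picture is of the moment at which its call begins: read the wrist's pose just before it.
- ctrl.sign_off(): hands the job in, once; it reports no verdict.
The state is a dict: "time": time; "qpos": joint angles; "dq": joint speeds; "joint_efforts": joint torques, N m; "eef_pos": TCP position; "tcp_rot": TCP orientation; "contact_force": force on the tool from outside, world axes, zero at the start; "wrist_torque": the same for the moment, N m; "opening": opening from 0.0 (shut) to 1.0 (fully open).
Only numpy, scipy, OpenCV 4.12 (cv2) and the standard library are available. Lean on these libraries where they do the work, as an engineer would, in place of code of your own. Each camera call takes 0.05 s, during which the arm holds its last target.

## Working session

There is one attempt and no reset: what is moved stays moved. The work goes in short steps, Python scripts to look and compute and a tool call to move; the robot and the scene stay as the last step left them, time stands still between calls to the robot, and variables do not carry over. Pictures are saved under pics/ and viewed, and the job is handed in when it is done.

Besides the shell and the picture viewer there is one more tool, called after ">>>" as name([rows], argument=value, ...), one row to a line, values as JSON. jog_arm: Moves the arm, as the interface text tells. Its arguments: {"type":"object","properties":{"deltas":{"type":"array","items":{"type":"array"}},"force":{"type":"number"}},"required":["deltas"]}

```bash
ls; mkdir -p pics; cat > h.py <<'E'
import numpy as np, cv2
from plant import ctrl
from scipy.spatial.transform import Rotation as R
def tcpT(s=None):
    s=s or ctrl.get_state(); T=np.eye(4); T[:3,:3]=R.from_quat(s['tcp_rot']).as_matrix(); T[:3,3]=s['eef_pos']; return T
def cam(name):
    s=ctrl.get_state(); c=ctrl.read_camera(name)
    c['Tw']=np.array(c['T']) if name!='wrist' else tcpT(s)@np.array(c['mount'])
    return c
def ray(c,u,v):
    x=(u-c['cx'])/c['fx']; y=(v-c['cy'])/c['fy']
    rd=np.hypot(x,y); r=rd
    for _ in range(30): r=rd/(1+c['k1']*r*r)
    k=r/rd if rd>0 else 1
    return np.array([x*k,-y*k,-1.])
def onplane(c,u,v,z):
    d=c['Tw'][:3,:3]@ray(c,u,v); o=c['Tw'][:3,3]; return o+d*(z-o[2])/d[2]
def depthpt(c,u,v):
    z=c['range_z'][int(round(v)),int(round(u))]
    return c['Tw'][:3,:3]@(ray(c,u,v)*z)+c['Tw'][:3,3]
def proj(c,p):
    q=np.linalg.inv(c['Tw'])@np.append(p,1); x=q[0]/-q[2]; y=-q[1]/-q[2]; k=1+c['k1']*(x*x+y*y)
    return np.array([c['fx']*x*k+c['cx'],c['fy']*y*k+c['cy']])
E
python3 - <<'E'
from h import *
s=ctrl.get_state(); print(s)
for n in ('scene','top','wrist'):
    c=cam(n); cv2.imwrite(f'pics/{n}0.png',c['pixels']); print(n,c['fx'],c['k1'],c['Tw'].round(3).tolist())
E
```

```text
pics
{'time': 0.0, 'qpos': array([ 9.89999889e-01,  2.87199043e-01,  1.57817256e+00, -1.64645543e-05,
        1.27861774e+00, -1.50011042e-01]), 'dq': array([-0.00019654,  0.00075958, -0.00012733,  0.00070815,  0.00193415,
        0.00139058]), 'joint_efforts': array([ 1.26797175e-03, -4.05964100e+01, -2.92636192e+01, -4.16943851e-05,
        5.73365527e-03,  2.16292511e-05]), 'eef_pos': array([0.28148666, 0.61277997, 0.22992734]), 'tcp_rot': array([ 0.69156061, -0.15142651,  0.15083136, -0.68997379]), 'contact_force': array([-0.11269544, -0.10827168,  0.28087782]), 'wrist_torque': array([ 0.00297051, -0.04234292, -0.02857906]), 'opening': 0.9988253621906897}
scene 406.18946555305325 -0.07864353152561517 [[0.864, 0.401, -0.303, 0.33], [-0.502, 0.67, -0.546, -0.487], [-0.016, 0.624, 0.781, 0.748], [0.0, 0.0, 0.0, 1.0]]
top 508.0925685331425 0.040546047437934975 [[0.012, 0.984, -0.175, 0.38], [-1.0, 0.012, -0.006, -0.029], [-0.004, 0.175, 0.984, 1.134], [0.0, 0.0, 0.0, 1.0]]
wrist 334.8368918045064 -0.05516857986778081 [[0.417, -0.87, -0.262, 0.215], [0.909, 0.398, 0.123, 0.644], [-0.003, -0.29, 0.957, 0.372], [0.0, 0.0, 0.0, 1.0]]
```

View pics/scene0.png

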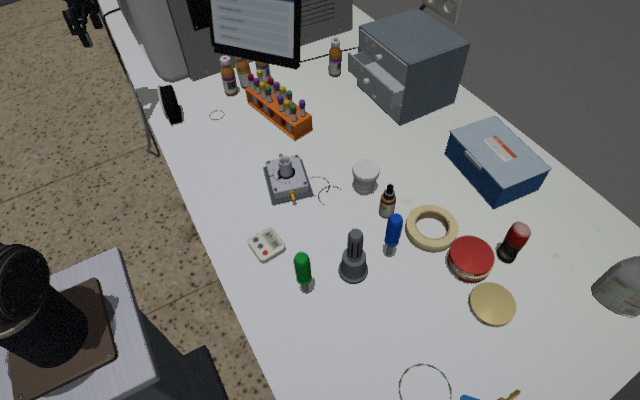

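View pics/top0.png

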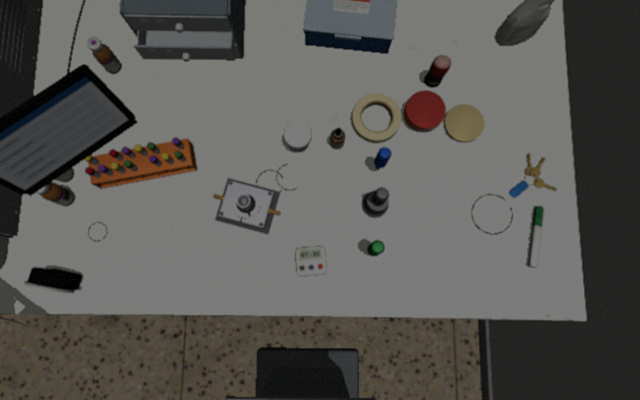

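View pics/wrist0.png

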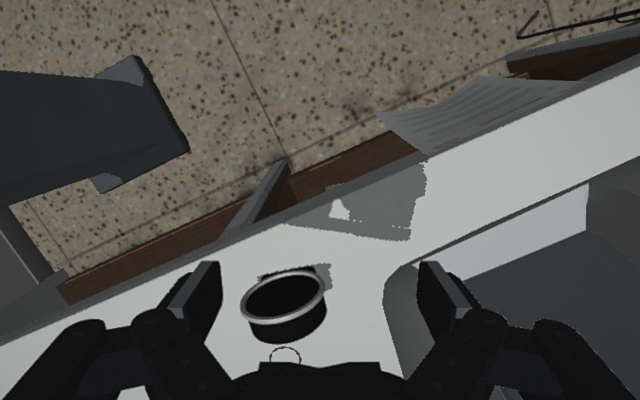

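The scene picture shows the valve at (287,178), the grey driver and stand at (353,255), and the green and blue look-alikes at (303,268) and (394,230). In the top picture the valve is at (247,205) and the driver at (378,200). I'll zoom in to measure.

```bash
python3 - <<'E'
from h import *
c=cam('top'); p=c['pixels']
a=cv2.resize(p[165:245,205:295],None,fx=8,fy=7.4,interpolation=cv2.INTER_CUBIC)
cv2.imwrite('pics/topv.png',cv2.convertScaleAbs(cv2.resize(p[170:240,205:290],(800,600*70*0+658))[:600],alpha=1.5))
cv2.imwrite('pics/tops.png',cv2.convertScaleAbs(cv2.resize(p[170:235,340:410],(640,594),interpolation=cv2.INTER_CUBIC),alpha=2))
s=cam('scene'); q=s['pixels']
cv2.imwrite('pics/scs.png',cv2.convertScaleAbs(cv2.resize(q[220:290,320:390],(600,600),interpolation=cv2.INTER_CUBIC),alpha=2))
for u,v in ((382,193),(381,196)): print('top handle',depthpt(c,u,v))
for u,v in ((354,234),): print('sc handle',depthpt(s,u,v), onplane(s,u,v,.14))
print(depthpt(c,246,202),depthpt(s,287,158))
E
```

```text
top handle [ 0.56916527 -0.15615337  0.13754429]
top handle [ 0.56276286 -0.15389743  0.13918045]
sc handle [ 0.56531224 -0.16029793  0.13971136] [ 0.56520056 -0.1604531   0.14      ]
[0.56109182 0.12570534 0.05843954] [0.57150384 0.13258587 0.0718861 ]
```

View pics/tops.png

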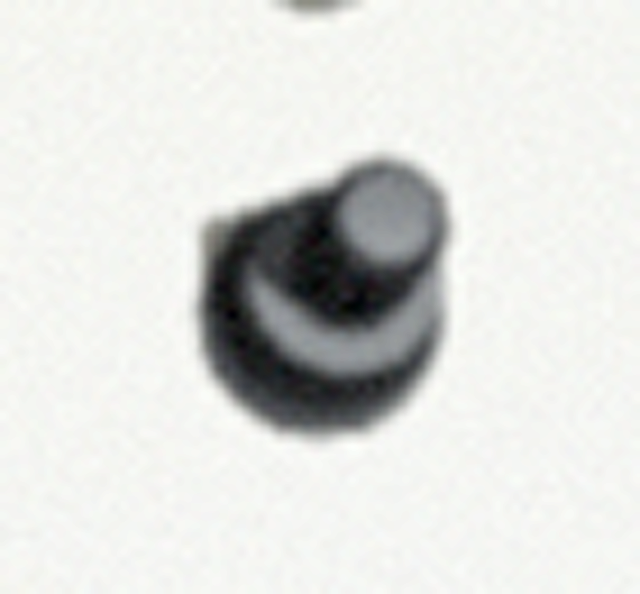

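View pics/topv.png

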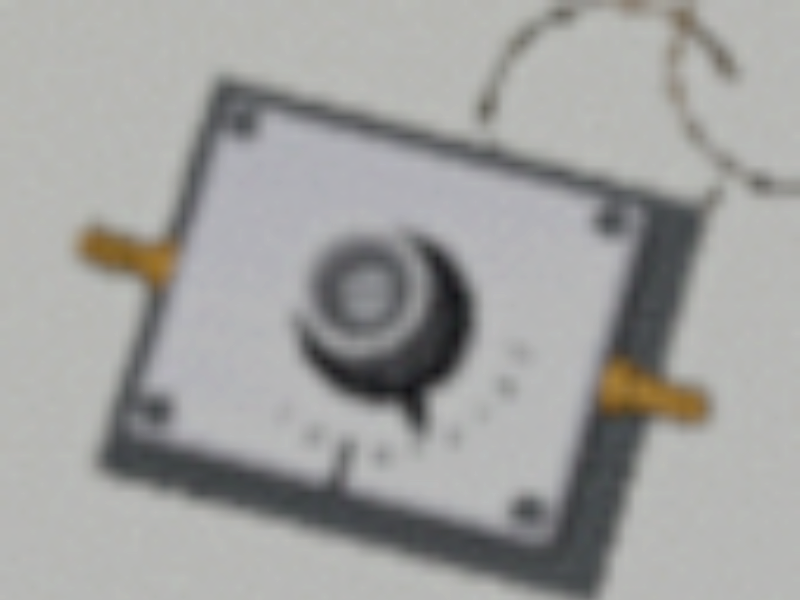

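View pics/scs.png

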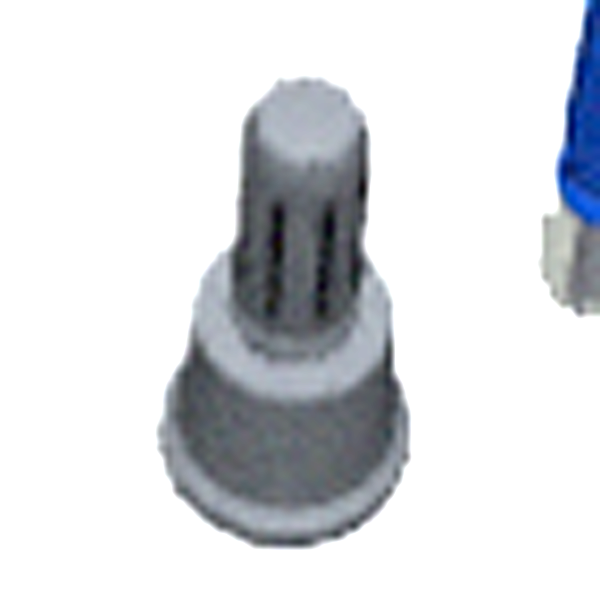

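The top zoom shows the handle top centred at image (382.4,193.5). The well ring is at about crop (371,294), and the pointer is roughly 30° short of the long mark. Next I'll compute world positions.

```bash
python3 - <<'E'
from h import *
c=cam('top'); s=cam('scene')
f=lambda X,Y:(205+(X+.5)/9.41-.5,170+(Y+.5)/9.4-.5)
g=lambda X,Y:(340+(X+.5)/9.143-.5,170+(Y+.5)/9.138-.5)
k=lambda X,Y:(320+(X+.5)/8.571-.5,220+(Y+.5)/8.571-.5)
P=[onplane(c,*f(*q),.034)[:2] for q in ((228,100),(640,205),(553,545),(130,435))]
print('body',np.round(P,4).tolist(), 'c',np.mean(P,0), [np.linalg.norm(P[i]-P[(i+1)%4]).round(4) for i in range(4)])
for i,j in ((3,0),(2,1)): d=P[j]-P[i]; print('x yaw',np.arctan2(d[1],d[0]))
for i,j in ((1,0),(2,3)): d=P[j]-P[i]; print('y yaw',np.arctan2(d[1],d[0])-np.pi/2)
m=onplane(c,*f(371,294),.076);print('mouth top',m)
lm=[onplane(c,*f(*q),.034)[:2] for q in ((350,440),(338,490))]; print('long mark',lm)
pt=onplane(c,*f(421,437),.037);print('pointer tip',pt)
for n,q in(('lm0',lm[0]),('lm1',lm[1]),('pt',pt)): d=np.array(q[:2])-m[:2]; print(n,np.arctan2(d[1],d[0]),np.linalg.norm(d))
print('handle top',onplane(c,*g(388,215),.14),onplane(s,*k(307,122),.14))
# stand foot in top: bottom/left/right extents
print('foot',[onplane(c,*g(*q),0)[:2].round(4).tolist() for q in((203,310),(320,435))])
v=depthpt(s,287,158)
cv2.imwrite('pics/scv.png',cv2.convertScaleAbs(cv2.resize(s['pixels'][145:215,250:325],(800,747),interpolation=cv2.INTER_CUBIC)[:600],alpha=1.5))
print(proj(s,[m[0],m[1],.076]))
E
```

```text
body [[0.6137, 0.169], [0.5897, 0.0716], [0.5093, 0.0895], [0.5339, 0.1883]] c [0.56163653 0.12961298] [np.float64(0.1003), np.float64(0.0823), np.float64(0.1019), np.float64(0.0821)]
x yaw -0.23769913827239625
x yaw -0.21938590002774488
y yaw -0.2413888013667551
y yaw -0.24352391241867988
mouth top [0.56058876 0.12753232 0.076     ]
long mark [array([0.53329935, 0.13733408]), array([0.5215718 , 0.13966179])]
pointer tip [0.53377207 0.1204896  0.037     ]
lm0 2.7967646430386353 0.02899632096315769
lm1 2.840187124323407 0.040858867163103704
pt -2.884767843125705 0.027726071559546227
handle top [ 0.56853093 -0.15582157  0.14      ] [ 0.56754978 -0.16133975  0.14      ]
foot [[0.5707, -0.1278], [0.5398, -0.1564]]
[283.57287919 159.87965991]
```

View pics/scv.png

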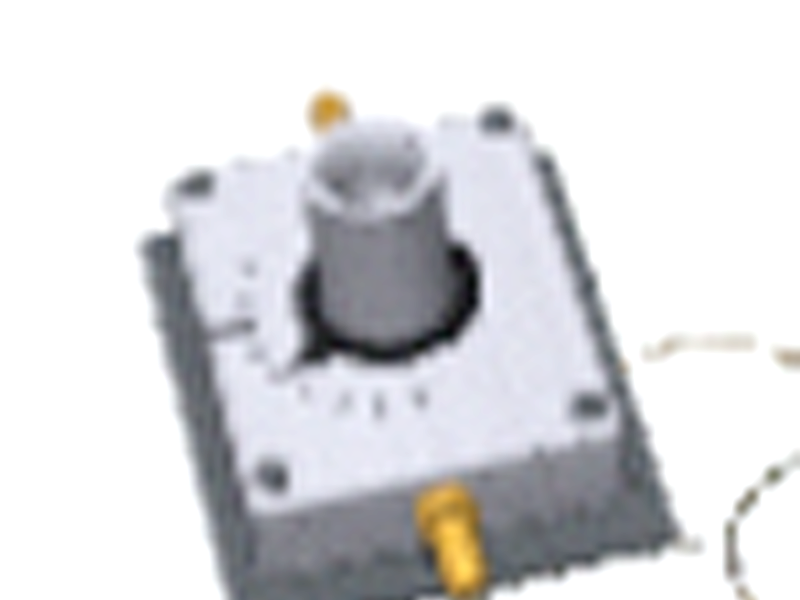

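The top camera puts the well at about (0.561,0.128), the valve yaw at −0.238, the pointer near −0.52 and the driver at about (0.568,−0.157). The scene camera differs by about 5 mm in y, so I'll refine with the wrist camera above the well.

```bash
cat >> h.py <<'E'
def Rdown(yawz):
    # tool y down, tool z horizontal at world yaw
    z=np.array([np.cos(yawz),np.sin(yawz),0]); y=np.array([0,0,-1.]); x=np.cross(y,z); return np.stack([x,y,z],1)
def delta(p,Rt):
    T=tcpT(); w=R.from_matrix(T[:3,:3].T@Rt).as_rotvec(); d=T[:3,:3].T@(np.array(p)-T[:3,3])
    print('turn',w.round(4).tolist(),'shift',d.round(4).tolist(),'rows',np.ceil(max(np.linalg.norm(d)/.0417,np.degrees(np.linalg.norm(w))/7.16)))
E
python3 - <<'E'
from h import *
T=tcpT(); print(T.round(3)); yz=np.arctan2(T[1,2],T[0,2]); print('yaw z',yz)
M=np.array(ctrl.read_camera('wrist')['mount']); print(M.round(4))
for y in (yz,yz-.9,yz-1.2,-0.238+np.pi/2,-.238,):
    Rt=Rdown(y); co=Rt@M[:3,3]; 
    p=np.array([.5611,.1285,0])-[co[0],co[1],0]; p[2]=.115
    print(y,p.round(3),np.hypot(*p[:2]))
c=cam('top')
for u,v in((383,152),(376,246)): print(depthpt(c,u,v))
E
```

```text
[[ 0.909 -0.     0.418  0.282]
 [-0.418 -0.     0.909  0.613]
 [-0.    -1.    -0.001  0.231]
 [ 0.     0.     0.     1.   ]]
yaw z 1.1400431230440977
[[-1.000e-03 -9.571e-01 -2.899e-01 -7.350e-02]
 [ 6.000e-04  2.899e-01 -9.571e-01 -1.418e-01]
 [ 1.000e+00 -1.200e-03  2.000e-04  7.000e-04]
 [ 0.000e+00  0.000e+00  0.000e+00  1.000e+00]]
1.1400431230440977 [0.628 0.097 0.115] 0.6350521246173606
0.2400431230440977 [0.578 0.057 0.115] 0.5806558998032585
-0.05995687695590224 [0.556 0.055 0.115] 0.5586909000815969
1.3327963267948966 [0.632 0.11  0.115] 0.6419293886264719
-0.238 [0.543 0.057 0.115] 0.5460637124688682
[ 0.65524915 -0.1598346   0.13126687]
[ 0.46380601 -0.14368041  0.13405033]
```

```bash
python3 - <<'E'
from h import *
M=np.array(ctrl.read_camera('wrist')['mount'])
Rt=Rdown(.6); co=Rt@M[:3,3]; p=np.array([.5611,.1285,0])-[co[0],co[1],0]; p[2]=.115
print(p); delta(p,Rt)
E
```

```text
[0.60199342 0.06742087 0.115     ]
turn [0.0001, 0.54, -0.0] shift [0.5189, 0.1163, -0.3623] rows 16.0
```

>>> jog_arm([
  [[0, 0.54, 0], [0.519, 0.116, -0.362], 1],
  [[0, 0.54, 0], [0.519, 0.116, -0.362], 1],
  [[0, 0.54, 0], [0.519, 0.116, -0.362], 1],
  [[0, 0.54, 0], [0.519, 0.116, -0.362], 1],
  [[0, 0.54, 0], [0.519, 0.116, -0.362], 1],
  [[0, 0.54, 0], [0.519, 0.116, -0.362], 1],
  [[0, 0.54, 0], [0.519, 0.116, -0.362], 1],
  [[0, 0.54, 0], [0.519, 0.116, -0.362], 1],
  [[0, 0.54, 0], [0.519, 0.116, -0.362], 1],
  [[0, 0.54, 0], [0.519, 0.116, -0.362], 1],
])

```text
time: 1.33
eef_pos: [0.4901, 0.2581, 0.1563]
tcp_rot: [-0.625, 0.33, -0.33, 0.626]
contact_force: [0.5, 0.4, 0.2]
opening: 1.0
```

```bash
python3 - <<'E'
from h import *
print(ctrl.get_state()['time'],tcpT().round(3)); delta([.602,.0674,.115],Rdown(.6))
E
```

```text
1.3333 [[ 0.565  0.001  0.825  0.49 ]
 [-0.825  0.     0.565  0.258]
 [ 0.    -1.     0.001  0.156]
 [ 0.     0.     0.     1.   ]]
turn [-0.0009, 0.0001, 0.0003] shift [0.2206, 0.0413, -0.0154] rows 6.0
```

>>> jog_arm([
  [[0, 0, 0], [0.2205, 0.041, -0.0155], 1],
  [[0, 0, 0], [0.2205, 0.041, -0.0155], 1],
  [[0, 0, 0], [0.2205, 0.041, -0.0155], 1],
  [[0, 0, 0], [0.2205, 0.041, -0.0155], 1],
  [[0, 0, 0], [0.2205, 0.041, -0.0155], 1],
  [[0, 0, 0], [0.2205, 0.041, -0.0155], 1],
  [[0, 0, 0], [0.2205, 0.041, -0.0155], 1],
  [[0, 0, 0], [0.2205, 0.041, -0.0155], 1],
  [[0, 0, 0], [0.2205, 0.041, -0.0155], 1],
])

```text
time: 2.08
eef_pos: [0.6016, 0.0681, 0.1154]
tcp_rot: [-0.625, 0.33, -0.33, 0.626]
contact_force: [1.1, 0.1, 0.6]
opening: 0.997
```

```bash
python3 - <<'E'
from h import *
c=cam('wrist'); print(ctrl.get_state()['time'],tcpT().round(4)[:3,3]); q=proj(c,[.5611,.1285,.076]); print(q)
np.save('w1.npy',c,allow_pickle=True)
cv2.imwrite('pics/w1.png',c['pixels'])
u,v=q.astype(int); print(u,v)
b=cv2.convertScaleAbs(c['pixels'][v-50:v+50,u-65:u+65],alpha=2.)
cv2.imwrite('pics/w1z.png',cv2.resize(b,(780,600),interpolation=cv2.INTER_CUBIC))
E
```

```text
2.1333 [0.6014 0.0686 0.1156]
[319.02233234 104.66087409]
319 104
```

View pics/w1.png

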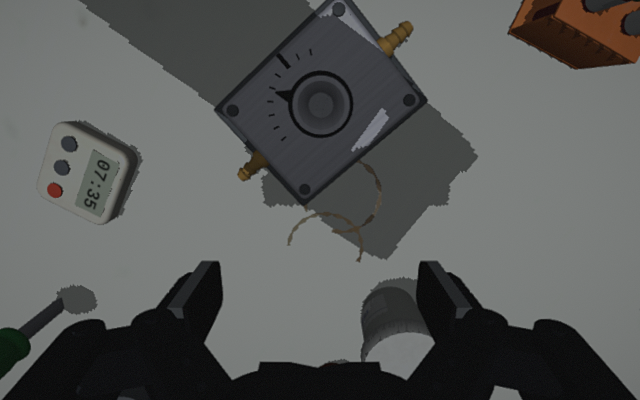

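View pics/w1z.png

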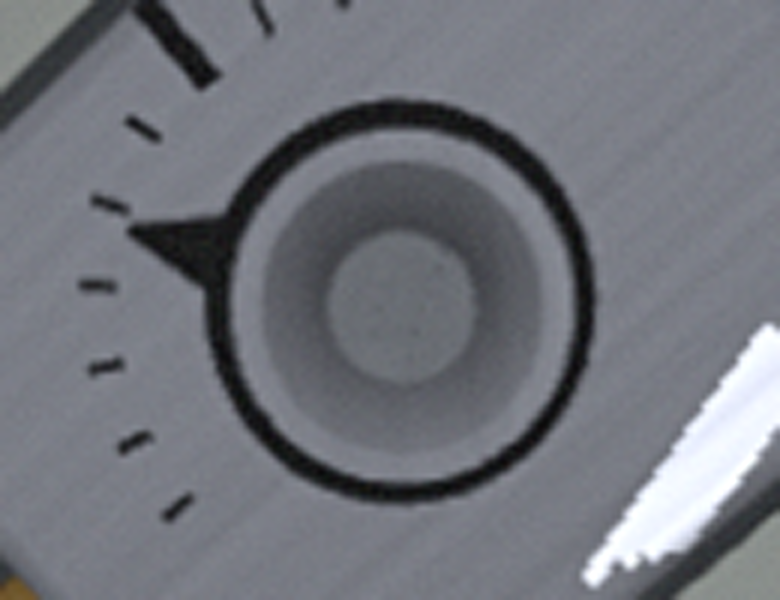

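The picture shows the well straight down, with the mouth centre near zoom (402,306). The pointer sits between the 2nd and 3rd short marks, about −0.57. The slot isn't visible yet, so I'll check the depth image and enhance the contrast.

```bash
python3 - <<'E'
from h import *
c=np.load('w1.npy',allow_pickle=True).item()
f=lambda X,Y:(319-65+(X+.5)/6-.5,104-50+(Y+.5)/6-.5)
np.set_printoptions(linewidth=220)
u,v=np.array(f(402,306)).round().astype(int); print(u,v)
print((c['Tw'][2,3]))
# world z map
print((c['range_z'][v-16:v+17:1,u-16:u+17:1]*1000).round(0).astype(int))
p=c['pixels'][v-20:v+21,u-20:u+21].astype(float).mean(2); b=np.clip((p-60)*3,0,255) ; print(p[20])
p=cv2.GaussianBlur(p,(0,0),.8)
d=p[8:33,8:33]; b=np.clip((p-d.min())/(d.max()-d.min())*255,0,255).astype(np.uint8)
cv2.imwrite('pics/w1e.png',cv2.resize(b,(600,600),interpolation=cv2.INTER_CUBIC))
# measures
m=onplane(c,*f(402,306),.076); print('mouth',m)
ring=onplane(c,*f(402,301),.036); print('ring',ring)
tip=onplane(c,*f(130,231),.036); lm=[onplane(c,*f(*q),.034) for q in((208,82),(145,5))]; print(tip,lm)
for n,q in (('tip',tip),('lm',lm[0]),('lm1',lm[1])):
  for o in (m,ring):
    dd=q-o; print(n,np.arctan2(dd[1],dd[0]),np.hypot(*dd[:2]))
for q in ((143,130),(110,205),(98,286),(107,367),(137,442),(178,508)):
  dd=onplane(c,*f(*q),.034)-ring; print('short',np.arctan2(dd[1],dd[0]))
C=[(337,9),(408,100),(305,190),(232,111)]
print(np.mean([onplane(c,*q,.034) for q in C],0))
for a,b in((3,0),(2,1)): dd=onplane(c,*C[b],.034)-onplane(c,*C[a],.034); print('screwdir',np.arctan2(dd[1],dd[0]))
for a,b in((0,1),(3,2)): dd=onplane(c,*C[b],.034)-onplane(c,*C[a],.034); print('screwdir',np.arctan2(dd[1],dd[0]))
E
```

```text
321 105
0.2572653768835259
[[174 174 174 ... 174 173 172]
 [174 175 175 ... 174 175 174]
 [175 176 175 ... 174 174 175]
 ...
 [179 179 179 ... 179 179 178]
 [178 179 179 ... 179 178 178]
 [177 178 179 ... 179 178 177]]
[47.         45.66666667 44.66666667 43.         43.         39.         37.33333333 45.         55.33333333 55.33333333 55.         54.         53.66666667 56.         54.66666667 52.33333333 51.         55.66666667
 55.         54.33333333 55.         54.33333333 53.66666667 51.66666667 56.66666667 53.66666667 53.66666667 54.         56.         56.         56.33333333 53.         46.         39.33333333 39.66666667 40.
 44.         44.66666667 46.         48.         48.33333333]
mouth [0.5617492  0.12899303 0.076     ]
ring [0.56176048 0.12931716 0.036     ]
[0.53408227 0.11904787 0.036     ] [array([0.53252107, 0.13613998, 0.034     ]), array([0.52299129, 0.13879545, 0.034     ])]
tip -2.7965151889176387 0.029400087626295607
tip -2.7863119136882553 0.029521884062520248
lm 2.9017751139589225 0.03008923827580944
lm 2.9123512262790365 0.030024882237064746
lm1 2.893873197985732 0.039978283588231134
lm1 2.901816176748619 0.03991100027388155
short -3.110479809192318
short -2.8502632368377174
short -2.5899941706022807
short -2.328856578436284
short -2.0661243784202035
short -1.811407972898389
[0.56183851 0.12833042 0.034     ]
screwdir 1.328976013497907
screwdir 1.331193721758703
screwdir -0.2504908818844315
screwdir -0.24616000299827742
```

View pics/w1e.png

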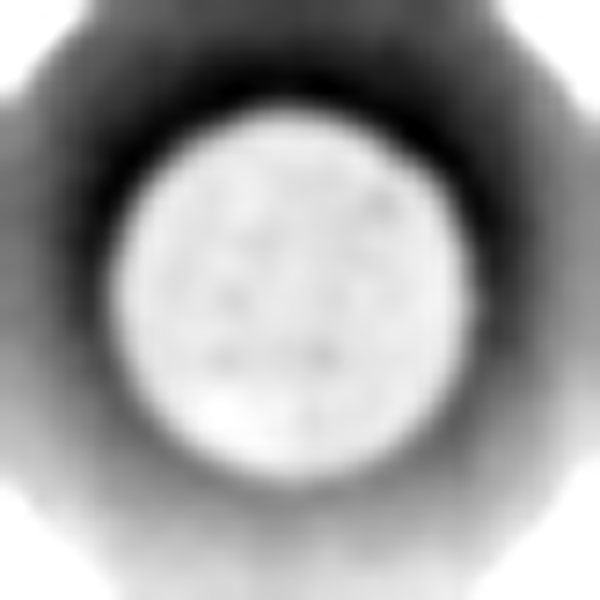

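```bash
python3 - <<'E'
from h import *
c=np.load('w1.npy',allow_pickle=True).item()
zz=c['range_z'][105-9:105+10,321-9:321+10]
Z=np.array([[depthpt(c,u,v)[2] for u in range(312,331)] for v in range(96,115)])*1000
for r in Z.round(0).astype(int): print(*r)
print(Z[5:14,5:14].mean())
M=c['mount']
delta([.568,-.157,.25],Rdown(.9))
Rt=Rdown(.9);co=Rt@M[:3,3]; p=np.array([.568,-.157,0])-[co[0],co[1],0];print(p,co)
E
```

```text
59 60 59 59 59 60 59 61 58 55 55 55 55 56 55 55 59 58 61
58 59 60 60 59 59 59 58 56 55 56 55 54 56 56 55 60 59 60
59 60 59 59 59 59 60 60 56 55 54 54 56 55 56 58 59 59 59
59 60 59 58 59 60 58 59 56 54 55 56 55 55 55 59 58 58 60
60 59 59 257 58 59 60 56 56 55 55 55 55 55 55 59 58 59 58
61 58 60 59 58 59 59 56 55 55 55 55 56 54 60 59 60 60 60
59 58 59 61 60 59 59 55 55 55 56 54 54 56 60 59 60 59 59
59 59 60 59 58 59 56 55 55 55 55 55 54 56 60 59 59 59 59
59 59 59 61 58 58 55 54 55 54 55 56 55 60 60 59 61 59 58
59 58 60 58 59 58 54 55 55 55 55 55 54 58 60 60 58 59 60
58 60 58 59 59 55 56 57 55 56 55 56 58 59 58 59 59 59 59
57 59 59 59 60 55 56 56 55 54 56 55 59 59 58 61 59 59 59
59 60 59 58 55 54 55 55 55 56 56 54 58 60 60 60 59 60 60
60 59 60 59 55 54 54 56 55 56 56 57 59 59 59 60 59 58 59
59 58 58 60 54 56 55 55 54 55 55 58 59 60 59 60 60 59 59
61 60 60 55 55 55 56 55 55 55 56 59 60 59 60 59 60 60 59
60 60 58 56 56 56 56 55 55 56 59 58 59 60 59 59 59 59 60
60 59 58 55 56 56 54 55 55 56 58 60 60 61 61 59 60 58 60
56 59 55 55 55 55 55 55 56 56 59 59 60 58 59 59 58 59 60
55.88283067712484
turn [-0.0011, -0.2987, 0.0001] shift [0.1671, -0.1346, -0.155] rows 7.0
[ 0.62540162 -0.20360183  0.        ] [-0.05740162  0.04660183  0.14180317]
```

The depth map shows the slot plainly: the face is at z≈59 mm (17 mm below the mouth) and the slot floor at 55 mm. I'll fit its direction.

```bash
python3 - <<'E'
from h import *
c=np.load('w1.npy',allow_pickle=True).item()
L=[];Rr=[]
P=[]
for v in range(95,116):
  for u in range(309,334):
    if np.hypot(u-320.5,v-104.5)>11: continue
    p=depthpt(c,u,v)
    if .052<p[2]<.0572: P.append(onplane(c,u,v,.057)[:2])
P=np.array(P,np.float32); vx,vy,x,y=cv2.fitLine(P,cv2.DIST_HUBER,0,.01,.01).ravel()
print(len(P),P.mean(0),np.arctan2(vy,vx)%np.pi, 'exp',1.916)
n=(P-P.mean(0))@np.array([-vy,vx]); print(n.min(),n.max())
# row midline fit
mids=[]
for v in range(96,115):
  us=[u for u in range(308,334) if np.hypot(u-320.5,v-104.5)<10.5 and .052<depthpt(c,u,v)[2]<.0572]
  if us: mids.append(onplane(c,np.mean(us),v,.057)[:2])
vx,vy,x,y=cv2.fitLine(np.array(mids[3:-3],np.float32),cv2.DIST_HUBER,0,.01,.01).ravel();print(np.arctan2(vy,vx)%np.pi)
E
```

```text
148 [0.56203103 0.12889893] 1.792989 exp 1.916
-0.004226893 0.002063915
1.7950218
```

Slot yaw is 1.795 (expected 1.916±0.4) and the well centre is (0.562,0.129). Next I'll place the wrist camera above the driver to refine its position.

```bash
python3 - <<'E'
from h import *
delta([.602,.068,.2],Rdown(.9)); delta([.6254,-.2036,.2],Rdown(.9))
E
```

```text
turn [-0.0011, -0.2987, 0.0001] shift [0.0008, -0.0844, 0.0002] rows 3.0
turn [-0.0011, -0.2987, 0.0001] shift [0.238, -0.0846, -0.1341] rows 7.0
```

>>> jog_arm([
  [[0, -0.1, 0], [0, -0.042, 0], 1],
  [[0, -0.2, 0], [0, -0.0845, 0], 1],
  [[0, -0.3, 0], [0.238, -0.0845, -0.134], 1],
  [[0, -0.3, 0], [0.238, -0.0845, -0.134], 1],
  [[0, -0.3, 0], [0.238, -0.0845, -0.134], 1],
  [[0, -0.3, 0], [0.238, -0.0845, -0.134], 1],
  [[0, -0.3, 0], [0.238, -0.0845, -0.134], 1],
  [[0, -0.3, 0], [0.238, -0.0845, -0.134], 1],
  [[0, -0.3, 0], [0.238, -0.0845, -0.134], 1],
  [[0, -0.3, 0], [0.238, -0.0845, -0.134], 1],
])

```text
time: 2.97
eef_pos: [0.6256, -0.2069, 0.2005]
tcp_rot: [0.668, -0.232, 0.234, -0.667]
contact_force: [-0.7, 0.3, 0.5]
opening: 1.005
```

```bash
python3 - <<'E'
from h import *
c=cam('wrist'); print(ctrl.get_state()['time'],tcpT().round(4)[:3,3],ctrl.get_state()['dq'].round(3)); q=proj(c,[.568,-.157,.14]); print(q)
np.save('w2.npy',c,allow_pickle=True)
cv2.imwrite('pics/w2.png',c['pixels'])
u,v=q.astype(int); print(u,v)
b=cv2.convertScaleAbs(c['pixels'][v-50:v+50,u-65:u+65],alpha=2.)
cv2.imwrite('pics/w2z.png',cv2.resize(b,(780,600),interpolation=cv2.INTER_CUBIC))
E
```

```text
3.0167 [ 0.6255 -0.2044  0.2002] [ 0.049 -0.017  0.03   0.018  0.009  0.008]
[323.2256465   97.60922487]
323 97
```

View pics/w2.png

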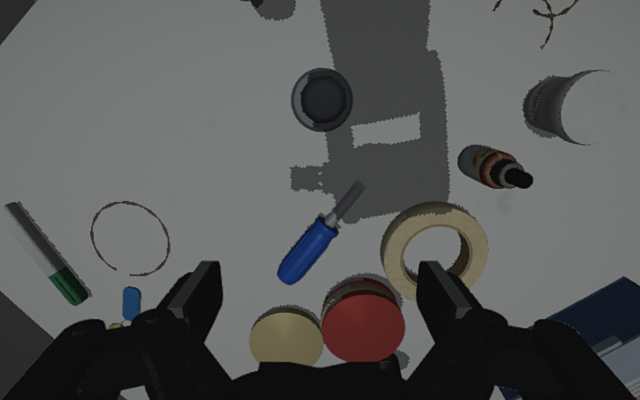

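View pics/w2z.png

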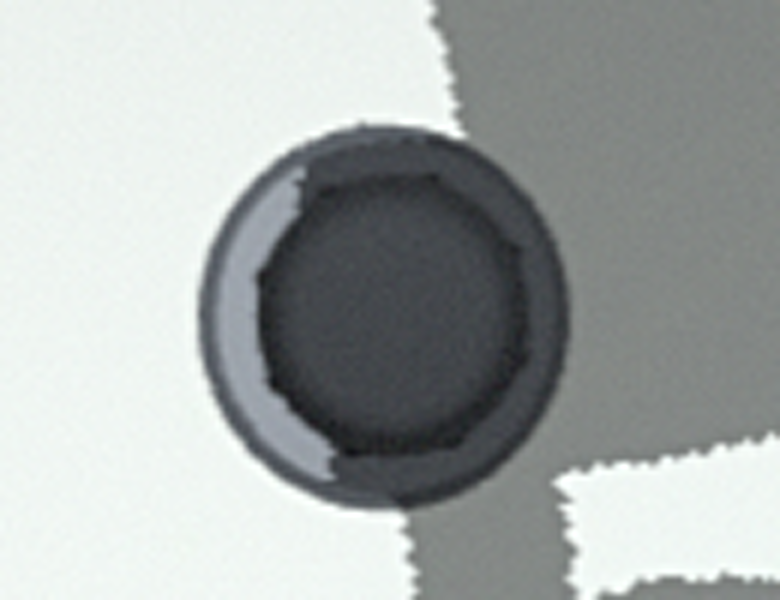

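The wrist view shows the driver's handle end at about (323,100), concentric with its stand. The blue look-alike is at (305,250)–(360,185); I'll check its clearance too.

```bash
python3 - <<'E'
from h import *
c=np.load('w2.npy',allow_pickle=True).item()
f=lambda X,Y:(323-65+(X+.5)/6-.5,97-50+(Y+.5)/6-.5)
h=onplane(c,*f(392,317),.14); print('handle',h,depthpt(c,*f(392,317)))
r=onplane(c,*f(392+133,317),.14)-h; print('r',np.linalg.norm(r))
st=onplane(c,*f(384,317),.005); print('foot',st, np.linalg.norm(onplane(c,*f(569,317),.005)-st))
for q in((290,275),(320,235),(345,205),(360,185),(8,340)): print(depthpt(c,*q))
c1=np.load('w1.npy',allow_pickle=True).item()
for q in((15,345),(60,305)): print('green',depthpt(c1,*q))
delta([h[0],h[1],.18],Rdown(.9));delta([h[0],h[1],.081],Rdown(.9))
E
```

```text
handle [ 0.56868105 -0.15776548  0.14      ] [ 0.56868535 -0.15774393  0.13817031]
r 0.012846237521686977
foot [ 0.56819721 -0.15718492  0.005     ] 0.029810611362995475
[ 0.68626056 -0.29318496  0.02776387]
[ 0.6707866  -0.24056127  0.02620272]
[ 0.66309331 -0.20223614  0.01952045]
[ 0.6570455  -0.17827447  0.01491829]
[ 0.54375556 -0.64010444  0.01624291]
green [ 0.46948347 -0.13704356  0.06471862]
green [ 0.46598916 -0.14146924  0.00934702]
turn [-0.0013, -0.0003, 0.0007] shift [-0.0735, 0.0202, 0.0011] rows 2.0
turn [-0.0013, -0.0003, 0.0007] shift [-0.0736, 0.1192, 0.001] rows 4.0
```

```bash
python3 - <<'E'
from h import *
for n in ('scene','top'):
    c=cam(n); cv2.imwrite(f'pics/{n}1.png',c['pixels'])
E
```

```text
(no output)
```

View pics/scene1.png

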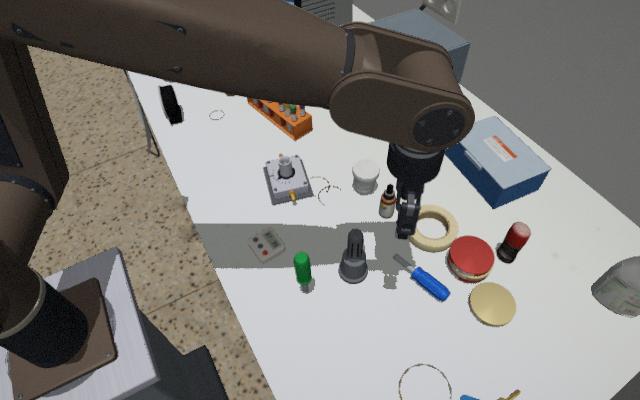

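View pics/top1.png

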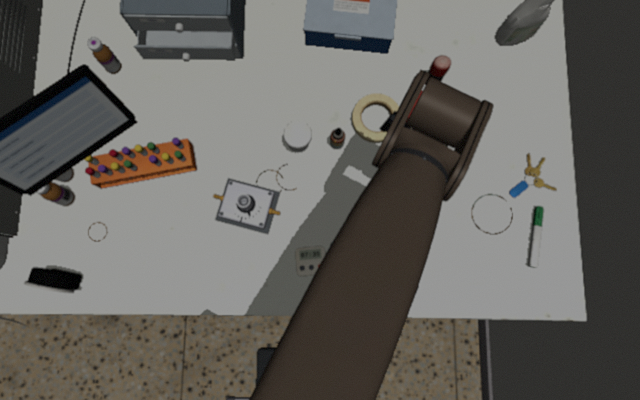

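The blue look-alike now lies on the bench, although it stood at the start, so my pass may have touched it. Before going lower I'll triangulate how tall it and the green one stood.

```bash
python3 - <<'E'
from h import *
t=cam('top'); s=cam('scene')
t0=cv2.imread('pics/top0.png'); s0=cv2.imread('pics/scene0.png')
def blob(im,box,ch,n):
    x0,y0,x1,y1=box; p=im[y0:y1,x0:x1].astype(int); o=[i for i in range(3) if i!=ch]
    m=(p[...,ch]>p[...,o].max(2)+30); v,u=np.nonzero(m); print(n,'u',u.min()+x0,u.max()+x0,'v',v.min()+y0,v.max()+y0, m.sum())
blob(t0,(360,130,410,180),0,'top blue');blob(t0,(355,230,400,270),1,'top green')
blob(s0,(380,200,410,260),0,'sc blue');blob(s0,(285,240,320,300),1,'sc green')
cv2.imwrite('pics/blue0.png',np.hstack([cv2.resize(t0[135:180,360:405],(400,400)),cv2.resize(s0[200:260,370:430],(400,400))]))
E
```

```text
top blue u 377 390 v 148 166 116
top green u 372 383 v 242 252 100
sc blue u 385 402 v 213 246 431
sc green u 295 310 v 252 284 391
```

View pics/blue0.png

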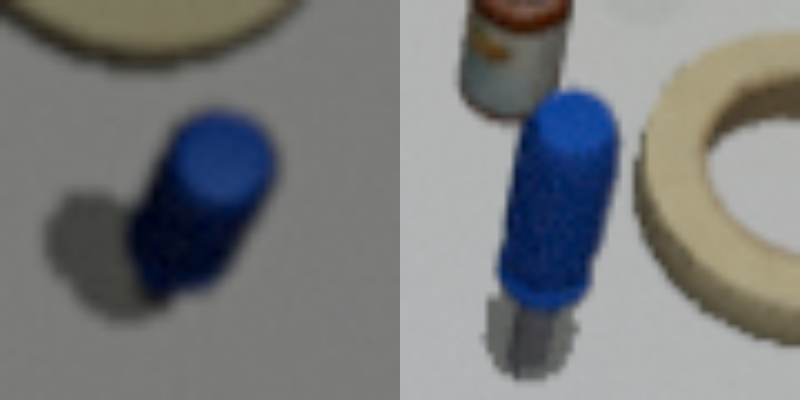

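The blue look-alike's top was at z≈0.13, balanced on its blade, and my tool crossed that spot at z≈0.2. It probably toppled on its own. It isn't in the way, so I'll go on to the grasp.

>>> jog_arm([
  [[0, 0, 0], [-0.037, 0.01, 0.0005], 1],
  [[0, 0, 0], [-0.0735, 0.02, 0.001], 1],
  [[0, 0, 0], [-0.0735, 0.02, 0.001], 1],
  [[0, 0, 0], [-0.0735, 0.02, 0.001], 1],
  [[0, 0, 0], [-0.0735, 0.03, 0.001], 1],
])

```text
time: 3.63
eef_pos: [0.5705, -0.1545, 0.1731]
tcp_rot: [-0.668, 0.228, -0.233, 0.669]
contact_force: [1.6, 0.3, 0.6]
opening: 1.002
```

```bash
python3 - <<'E'
from h import *
delta([.5685,-.1575,.081],Rdown(.9))
E
```

```text
turn [-0.0029, 0.006, 0.0066] shift [-0.0004, 0.092, -0.0038] rows 3.0
```

>>> jog_arm([
  [[0, 0, 0], [-0.0005, 0.02, -0.0035], 1],
  [[0, 0, 0], [-0.0005, 0.04, -0.0035], 1],
  [[0, 0, 0], [-0.0005, 0.06, -0.0035], 1],
  [[0, 0, 0], [-0.0005, 0.08, -0.0035], 1],
  [[0, 0, 0], [-0.0005, 0.092, -0.0035], 1],
  [[0, 0, 0], [-0.0005, 0.092, -0.0035], 1],
  [[0, 0, 0], [-0.0005, 0.092, -0.0035], 1],
])

```text
time: 4.22
eef_pos: [0.5693, -0.1574, 0.081]
tcp_rot: [-0.668, 0.228, -0.233, 0.669]
contact_force: [0.5, -0.4, 0.2]
opening: 0.999
```

```bash
python3 - <<'E'
from h import *
delta([.5685,-.1575,.081],Rdown(.9));print(ctrl.get_state()['contact_force'])
E
```

```text
turn [-0.0029, 0.0061, 0.0065] shift [-0.0006, -0.0, -0.0005] rows 1.0
[ 0.45068402 -0.40221356  0.24036087]
```

>>> jog_arm([
  [[-0.003, 0.006, 0.0065], [-0.0005, 0, -0.0005], 1],
  [[-0.003, 0.006, 0.0065], [-0.0005, 0, -0.0005], 0.6],
  [[-0.003, 0.006, 0.0065], [-0.0005, 0, -0.0005], 0.3],
  [[-0.003, 0.006, 0.0065], [-0.0005, 0, -0.0005], 0],
  [[-0.003, 0.006, 0.0065], [-0.0005, 0, -0.0005], 0],
  [[-0.003, 0.006, 0.0065], [-0.0005, 0, -0.0005], 0],
  [[-0.003, 0.006, 0.0065], [-0.0005, 0, -0.0005], 0],
  [[-0.003, 0.006, 0.0065], [-0.0005, 0, -0.0005], 0],
  [[-0.003, 0.006, 0.0065], [-0.0005, 0, -0.0005], 0],
], force=50)

```text
time: 4.97
eef_pos: [0.5688, -0.1577, 0.0816]
tcp_rot: [0.668, -0.232, 0.233, -0.668]
contact_force: [-0.7, -0.0, 3.1]
opening: 0.317
```

```bash
python3 - <<'E'
from h import *
s=ctrl.get_state();print(s['opening']*85,s['contact_force'],s['wrist_torque']);delta([.5685,-.1575,.081],Rdown(.9))
E
```

```text
26.932902671078804 [-6.50938538e-01 -1.53090397e-03  3.13595012e+00] [ 0.03501197  0.14329573 -0.02054455]
turn [0.0, 0.0001, 0.0007] shift [-0.0004, 0.0006, -0.0001] rows 1.0
```

The grip is good at 26.9 mm. I'll lift straight up.

>>> jog_arm([
  [[0, 0, 0], [0, -0.015, 0], 0],
  [[0, 0, 0], [0, -0.03, 0], 0],
  [[0, 0, 0], [0, -0.05, 0], 0],
  [[0, 0, 0], [0, -0.07, 0], 0],
  [[0, 0, 0], [0, -0.09, 0], 0],
  [[0, 0, 0], [0, -0.12, 0], 0],
  [[0, 0, 0], [0, -0.15, 0], 0],
  [[0, 0, 0], [0, -0.18, 0], 0],
  [[0, 0, 0], [0, -0.21, 0], 0],
])

```text
time: 5.72
eef_pos: [0.5682, -0.1573, 0.292]
tcp_rot: [-0.668, 0.233, -0.232, 0.668]
contact_force: [1.3, -0.3, 0.1]
opening: 0.317
```

```bash
python3 - <<'E'
from h import *
s=ctrl.get_state();print(s['opening']*85,s['contact_force'],s['eef_pos'],s['qpos'].round(2));delta([.44,-.30,.54],Rdown(.9))
c=cam('scene'); cv2.imwrite('pics/s2.png',c['pixels'])
E
```

```text
26.9324643159382 [ 1.30524175 -0.32499156  0.07309585] [ 0.56822617 -0.15726118  0.29199216] [-0.44  0.06  1.73 -0.    1.36 -1.34]
turn [0.0002, 0.0001, -0.0007] shift [-0.0119, -0.248, -0.1916] rows 8.0
```

View pics/s2.png

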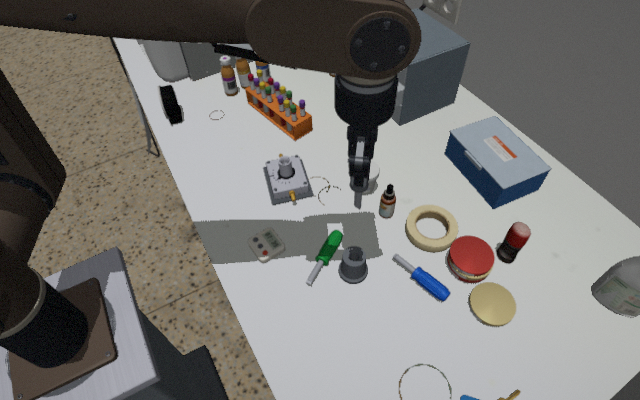

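The green look-alike has now fallen too, with nothing near it, so these do topple on their own. It lies clear of the stand. I'll zoom in on the blade.

```bash
python3 - <<'E'
from h import *
im=cv2.imread('pics/s2.png'); c=cam('wrist'); cv2.imwrite('pics/w3.png',c['pixels'])
w=c['pixels']; 
t=tcpT(); p=t[:3,3]+[0,0,-.077]; print(proj(c,p)); u,v=proj(c,p).astype(int)
a=cv2.resize(im[160:215,335:385],(400,440),interpolation=cv2.INTER_CUBIC); b=cv2.resize(w[v-40:v+15,u-25:u+25],(400,440),interpolation=cv2.INTER_CUBIC)
cv2.imwrite('pics/bl.png',cv2.convertScaleAbs(np.hstack([a,b]),alpha=1.7))
E
```

```text
[317.68965513 211.49559104]
```

View pics/bl.png

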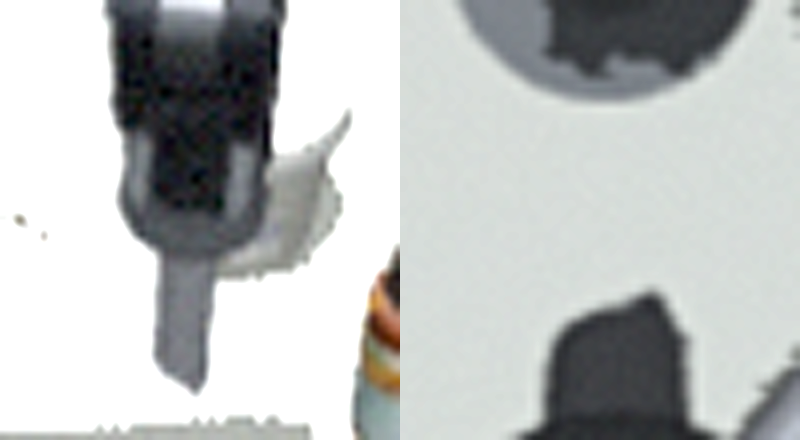

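View pics/w3.png

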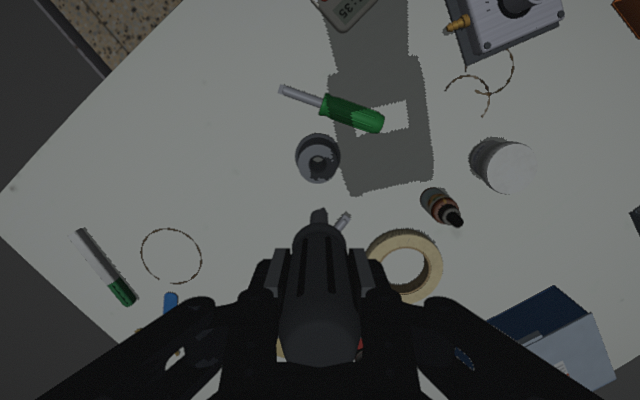

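The wrist crop shows a blade corner at crop (655,290), right of the shank axis. The scene crop shows the tip edge from (157,362) to (197,392). I'll cast both onto the tip plane.

```bash
python3 - <<'E'
from h import *
T=tcpT(); z=T[2,3]-.0767; print(T[:3,3])
s=cam('scene'); w=cam('wrist')
a=onplane(s,335+157.5/8-.5,160+362.5/8-.5,z); b=onplane(s,335+197.5/8-.5,160+392.5/8-.5,z); print(a,b,(a+b)/2,np.linalg.norm(a-b),np.arctan2(*(a-b)[1::-1]))
u,v=proj(w,T[:3,3]-[0,0,.0767]); u,v=317,211
k=onplane(w,u-25+(655.5-400)/8-.5,v-40+290.5/8-.5,z); print(k,(k-T[:3,3])[:2],np.linalg.norm((k-T[:3,3])[:2]),np.arctan2(*(k-T[:3,3])[1::-1]))
# shank lateral in wrist: edges at handle? 
for X in(548,688): print(onplane(w,u-25+(X+.5-400)/8-.5,v-40+400/8-.5,z+.008))
E
```

```text
[ 0.571095   -0.15855613  0.29819627]
[ 0.56456425 -0.15642844  0.22149627] [ 0.56738813 -0.16704827  0.22149627] [ 0.56597619 -0.16173836  0.22149627] 0.010988856728259855 1.830688890197251
[ 0.56798636 -0.15162073  0.22149627] [-0.00310864  0.0069354 ] 0.007600228713400983 1.992175866036803
[ 0.56786578 -0.16282448  0.22949627]
[ 0.57499817 -0.15381955  0.22949627]
```

```bash
python3 - <<'E'
from h import *
delta([.562,.129,.19],Rdown(1.15)); print(ctrl.get_state()['time'])
E
```

```text
turn [-0.0001, -0.2499, 0.002] shift [-0.1837, 0.1016, 0.2202] rows 8.0
5.9167
```

>>> jog_arm([
  [[0, -0.12, 0], [-0.022, 0, 0.026], 0],
  [[0, -0.25, 0.002], [-0.184, 0.03, 0.22], 0],
  [[0, -0.25, 0.002], [-0.184, 0.03, 0.22], 0],
  [[0, -0.25, 0.002], [-0.184, 0.03, 0.22], 0],
  [[0, -0.25, 0.002], [-0.184, 0.03, 0.22], 0],
  [[0, -0.25, 0.002], [-0.184, 0.03, 0.22], 0],
  [[0, -0.25, 0.002], [-0.184, 0.06, 0.22], 0],
  [[0, -0.25, 0.002], [-0.184, 0.085, 0.22], 0],
  [[0, -0.25, 0.002], [-0.184, 0.1, 0.22], 0],
  [[0, -0.25, 0.002], [-0.184, 0.1, 0.22], 0],
])

```text
time: 6.75
eef_pos: [0.5565, 0.13, 0.1831]
tcp_rot: [0.693, -0.152, 0.142, -0.69]
contact_force: [0.5, -0.6, -2.5]
opening: 0.314
```

>>> jog_arm([
  [[0, 0, 0], [0, 0, 0], 0],
  [[0, 0, 0], [0, 0, 0], 0],
])

```text
time: 6.92
eef_pos: [0.5553, 0.1297, 0.1814]
tcp_rot: [0.693, -0.153, 0.141, -0.69]
contact_force: [-0.1, -0.3, -1.4]
opening: 0.317
```

```bash
cat > look.py <<'E'
from h import *
import sys
n=sys.argv[1]
T=tcpT(); w=cam('wrist'); s=cam('scene'); np.save(n+'.npy',[T,w,s],allow_pickle=True)
st=ctrl.get_state(); print(st['time'],T[:3,3].round(4),st['contact_force'].round(2),st['wrist_torque'].round(3),'yaw',np.arctan2(T[1,2],T[0,2]))
tip=T[:3,3]+T[:3,1]*.0767
u,v=proj(w,tip).astype(int); print('w',u,v)
b=cv2.resize(w['pixels'][v-40:v+15,u-25:u+25],(400,440),interpolation=cv2.INTER_CUBIC)
us,vs=proj(s,tip).astype(int); print('s',us,vs)
a=cv2.resize(s['pixels'][vs-40:vs+15,us-25:us+25],(400,440),interpolation=cv2.INTER_CUBIC)
cv2.imwrite(f'pics/{n}b.png',cv2.convertScaleAbs(np.hstack([a,b]),alpha=1.7))
cv2.imwrite(f'pics/{n}w.png',cv2.convertScaleAbs(w['pixels'],alpha=1.5))
cv2.imwrite(f'pics/{n}s.png',s['pixels'])
E
python3 look.py L1
```

```text
Traceback (most recent call last):
  File "look.py", line 4, in <module>
    T=tcpT(); w=cam('wrist'); s=cam('scene'); np.save(n+'.npy',[T,w,s],allow_pickle=True)
                                              ~~~~~~~^^^^^^^^^^^^^^^^^^^^^^^^^^^^^^^^^^^^
ValueError: setting an array element with a sequence. The requested array has an inhomogeneous shape after 1 dimensions. The detected shape was (3,) + inhomogeneous part.
```

```bash
sed -i 's/np.save(n.*$/pass/' look.py; python3 - <<'E'
from h import *
delta([.562,.129,.19],Rdown(1.15)); T=tcpT();print(np.arctan2(T[1,2],T[0,2]),T.round(3))
E
python3 look.py L1
```

```text
turn [0.0064, 0.0015, -0.0124] shift [0.0047, -0.0063, 0.0016] rows 1.0
1.1515698669667962 [[ 0.913 -0.014  0.407  0.557]
 [-0.407 -0.001  0.913  0.129]
 [-0.012 -1.    -0.006  0.184]
 [ 0.     0.     0.     1.   ]]
7.1167 [0.5569 0.1295 0.1838] [ 0.09 -0.   -0.61] [-0.019 -0.042 -0.004] yaw 1.1515698669667962
w 318 213
s 279 150
```

View pics/L1b.png

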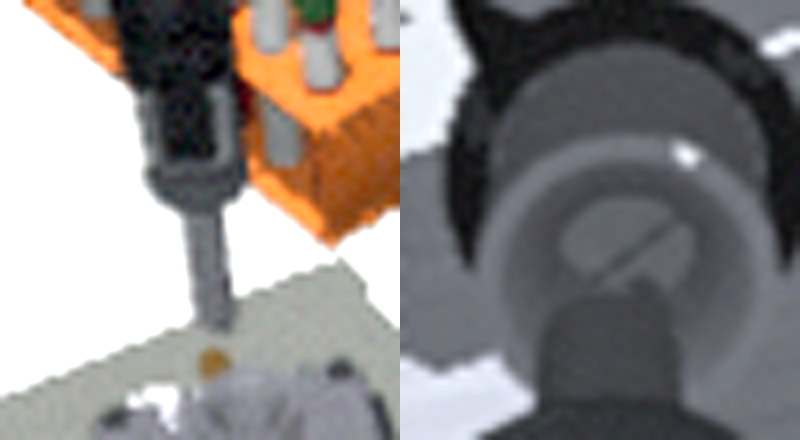

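View pics/L1w.png

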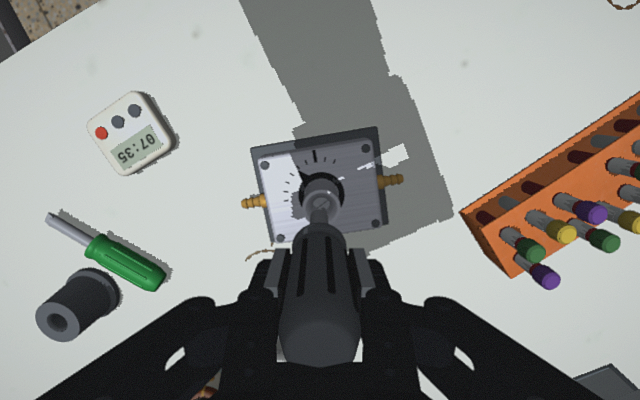

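View pics/L1s.png

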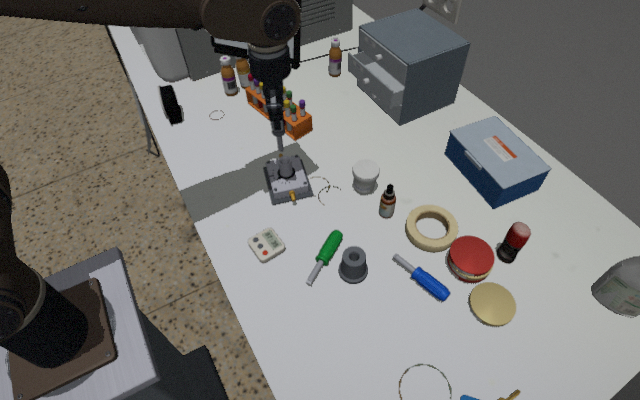

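The wrist view shows the slot line at zoom (600,285)–(680,220), the blade just below it, and the pointer and long mark both visible. The stand is clear of the green look-alike. I'll correct the small tilt and descend towards the mouth.

>>> jog_arm([
  [[0.0064, 0.0015, -0.0124], [0.0047, -0.006, 0.0016], 0],
  [[0.0064, 0.0015, -0.0124], [0.0047, -0.006, 0.0016], 0],
  [[0.0064, 0.0015, -0.0124], [0.0047, 0.008, 0.0016], 0],
  [[0.0064, 0.0015, -0.0124], [0.0047, 0.018, 0.0016], 0],
  [[0.0064, 0.0015, -0.0124], [0.0047, 0.018, 0.0016], 0],
  [[0.0064, 0.0015, -0.0124], [0.0047, 0.018, 0.0016], 0],
])

```text
time: 7.62
eef_pos: [0.5616, 0.1289, 0.1657]
tcp_rot: [-0.691, 0.148, -0.148, 0.692]
contact_force: [-0.1, -0.1, -0.5]
opening: 0.314
```

```bash
python3 - <<'E'
from h import *
delta([.562,.129,.166],Rdown(1.15)); 
E
python3 look.py L2
```

```text
turn [0.0, -0.0002, -0.0003] shift [0.0004, -0.0003, 0.0002] rows 1.0
7.7167 [0.5616 0.1289 0.1657] [ 0.1  -0.6  -0.84] [-0.031 -0.015  0.015] yaw 1.1497967520651478
w 318 213
s 283 155
```

View pics/L2b.png

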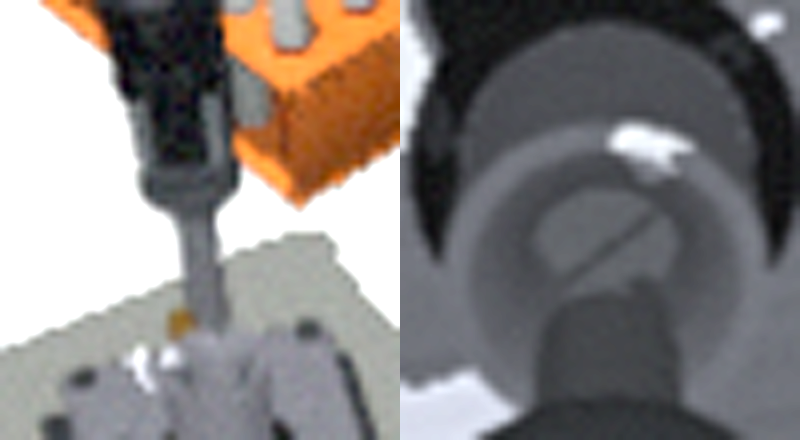

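The shank (x≈609) is centred on the well (x≈607). I'll descend to about 3 mm above the face.

>>> jog_arm([
  [[0, 0, 0], [0.0003, 0.006, 0.0001], 0],
  [[0, 0, 0], [0.0003, 0.012, 0.0001], 0],
  [[0, 0, 0], [0.0003, 0.018, 0.0001], 0],
  [[0, 0, 0], [0.0003, 0.023, 0.0001], 0],
  [[0, 0, 0], [0.0003, 0.026, 0.0001], 0],
  [[0, 0, 0], [0.0003, 0.026, 0.0001], 0],
])

```text
time: 8.22
eef_pos: [0.562, 0.1289, 0.1395]
tcp_rot: [0.692, -0.148, 0.148, -0.692]
contact_force: [-0.3, -0.0, -0.5]
opening: 0.318
```

```bash
cat > st.py <<'E'
from h import *
st=ctrl.get_state(); T=tcpT(st); print(round(st['time'],2),T[:3,3].round(5),'F',st['contact_force'].round(2),'M',st['wrist_torque'].round(3),'yaw',np.arctan2(T[1,2],T[0,2]).round(4),'tilt',T[:2,1].round(4),'op',st['opening'].round(4))
E
python3 st.py; python3 look.py L3
```

```text
8.3167 [0.562  0.1289 0.1395] [-1.34  0.17 -0.04] [ 0.009  0.057 -0.074] yaw 1.1499661682012357
w 318 213
s 284 163Traceback (most recent call last):
  File "st.py", line 2, in <module>
    st=ctrl.get_state(); T=tcpT(st); print(round(st['time'],2),T[:3,3].round(5),'F',st['contact_force'].round(2),'M',st['wrist_torque'].round(3),'yaw',np.arctan2(T[1,2],T[0,2]).round(4),'tilt',T[:2,1].round(4),'op',st['opening'].round(4))
                                                                                                                                                                                                                       ^^^^^^^^^^^^^^^^^^^
AttributeError: 'float' object has no attribute 'round'
```

View pics/L3b.png

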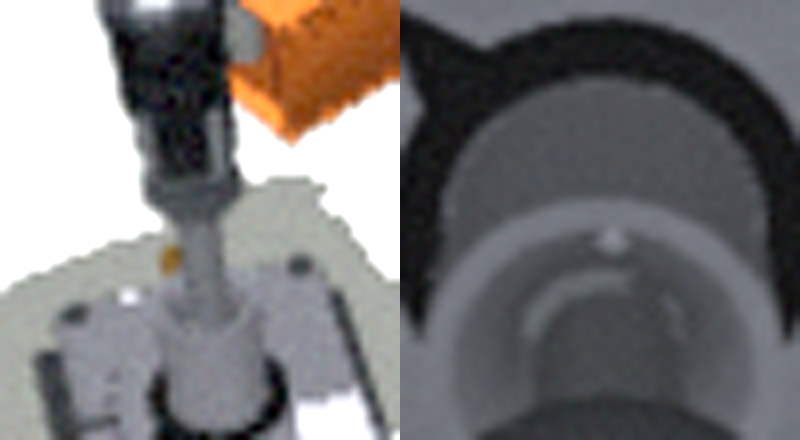

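The blade is in the bore. I'll lower it in sub-millimetre steps to touch the face.

```bash
sed -i "s/st\['opening'\].round(4)/round(st['opening'],4)/" st.py; python3 st.py
```

```text
8.32 [0.56269 0.12897 0.14067] F [-1.34  0.17 -0.04] M [ 0.009  0.057 -0.074] yaw 1.15 tilt [0.0017 0.0001] op 0.3168
```

>>> jog_arm([
  [[0, 0, 0], [0, 0.001, 0], 0],
  [[0, 0, 0], [0, 0.002, 0], 0],
  [[0, 0, 0], [0, 0.003, 0], 0],
  [[0, 0, 0], [0, 0.003, 0], 0],
])

```text
time: 8.65
eef_pos: [0.5627, 0.129, 0.1376]
tcp_rot: [-0.691, 0.147, -0.148, 0.692]
contact_force: [-1.0, -0.3, -1.6]
opening: 0.312
```

```bash
python3 st.py
```

```text
8.65 [0.56266 0.12899 0.13761] F [-0.99 -0.33 -1.55] M [ 0.105 -0.048 -0.008] yaw 1.1499 tilt [0.0016 0.0001] op 0.3121
```

>>> jog_arm([
  [[0, 0, 0], [0, 0.0008, 0], 0],
  [[0, 0, 0], [0, 0.0016, 0], 0],
  [[0, 0, 0], [0, 0.0016, 0], 0],
])

```text
time: 8.9
eef_pos: [0.5628, 0.129, 0.1362]
tcp_rot: [-0.691, 0.147, -0.148, 0.692]
contact_force: [-0.8, -0.7, 1.1]
opening: 0.313
```

>>> jog_arm([
  [[0, 0, 0], [0, 0.0005, 0], 0],
  [[0, 0, 0], [0, 0.0005, 0], 0],
])

```text
time: 9.07
eef_pos: [0.5629, 0.129, 0.1361]
tcp_rot: [-0.691, 0.147, -0.148, 0.692]
contact_force: [-0.4, -0.4, 1.3]
opening: 0.314
```

>>> jog_arm([
  [[0, 0, 0], [0, 0.0005, 0], 0],
  [[0, 0, 0], [0, 0.0005, 0], 0],
])

```text
time: 9.23
eef_pos: [0.5629, 0.129, 0.1359]
tcp_rot: [-0.691, 0.147, -0.148, 0.692]
contact_force: [-0.4, 0.4, 2.4]
opening: 0.32
```

>>> jog_arm([
  [[0, 0, 0], [-0.0005, 0.0007, -0.0002], 0],
  [[0, 0.04, 0], [-0.0005, 0.0007, -0.0002], 0],
  [[0, 0.08, 0], [-0.0005, 0.0007, -0.0002], 0],
])

```text
time: 9.48
eef_pos: [0.5628, 0.1291, 0.1354]
tcp_rot: [-0.685, 0.175, -0.177, 0.685]
contact_force: [0.1, 0.6, 1.8]
opening: 0.314
```

```bash
python3 st.py
```

```text
9.48 [0.56276 0.12907 0.13544] F [0.07 0.65 1.76] M [0.056 0.098 0.092] yaw 1.0681 tilt [0.0033 0.0003] op 0.3143
```

>>> jog_arm([
  [[0, 0.03, 0], [-0.0004, 0.0005, 0], 0],
  [[0, 0.06, 0], [-0.0004, 0.0005, 0], 0],
  [[0, 0.08, 0], [-0.0004, 0.0005, 0], 0],
])

```text
time: 9.73
eef_pos: [0.5627, 0.1293, 0.1353]
tcp_rot: [-0.677, 0.202, -0.205, 0.678]
contact_force: [-0.5, 0.3, 2.4]
opening: 0.315
```

```bash
python3 st.py
```

```text
9.73 [0.56265 0.12926 0.13527] F [-0.48  0.33  2.38] M [-0.085  0.142  0.056] yaw 0.9869 tilt [0.004  0.0002] op 0.3152
```

>>> jog_arm([
  [[0, 0.03, 0], [-0.0004, 0.001, 0], 0],
  [[0, 0.06, 0], [-0.0004, 0.001, 0], 0],
  [[0, 0.08, 0], [-0.0004, 0.001, 0], 0],
])

```text
time: 9.98
eef_pos: [0.562, 0.1295, 0.1335]
tcp_rot: [-0.668, 0.23, -0.232, 0.669]
contact_force: [-0.0, -0.6, -0.6]
opening: 0.314
```

```bash
python3 st.py
```

```text
9.98 [0.56198 0.12949 0.13352] F [-0.02 -0.63 -0.63] M [ 0.022  0.007 -0.018] yaw 0.9054 tilt [0.0034 0.0003] op 0.3139
```

The force fell to zero and the tool dropped about 1.8 mm at tool yaw ≈0.91, as predicted: the blade is in the slot. I'll lower it slightly and turn clockwise.

>>> jog_arm([
  [[0, 0.04, 0], [0, 0.0005, -0.0003], 0],
  [[0, 0.08, 0], [0, 0.0007, -0.0003], 0],
  [[0, 0.13, 0], [0, 0.0007, -0.0003], 0],
  [[0, 0.18, 0], [0, 0.0007, -0.0003], 0],
  [[0, 0.23, 0], [0, 0.0007, -0.0003], 0],
  [[0, 0.28, 0], [0, 0.0007, -0.0003], 0],
  [[0, 0.33, 0], [0, 0.0007, -0.0003], 0],
  [[0, 0.38, 0], [0, 0.0007, -0.0003], 0],
  [[0, 0.43, 0], [0, 0.0007, -0.0003], 0],
  [[0, 0.45, 0], [0, 0.0007, -0.0003], 0],
])

```text
time: 10.82
eef_pos: [0.5616, 0.1292, 0.1325]
tcp_rot: [-0.599, 0.374, -0.376, 0.6]
contact_force: [0.1, 0.2, -0.5]
opening: 0.316
```

```bash
python3 st.py; python3 look.py L4
```

```text
10.82 [0.56161 0.12925 0.13249] F [ 0.12  0.21 -0.48] M [0.022 0.002 0.03 ] yaw 0.4538 tilt [0.0029 0.0003] op 0.3158
10.9167 [0.5616 0.1292 0.1325] [-0.56 -0.18 -1.17] [-0.001  0.087  0.02 ] yaw 0.45384425141794627
w 317 214
s 284 165
```

View pics/L4w.png

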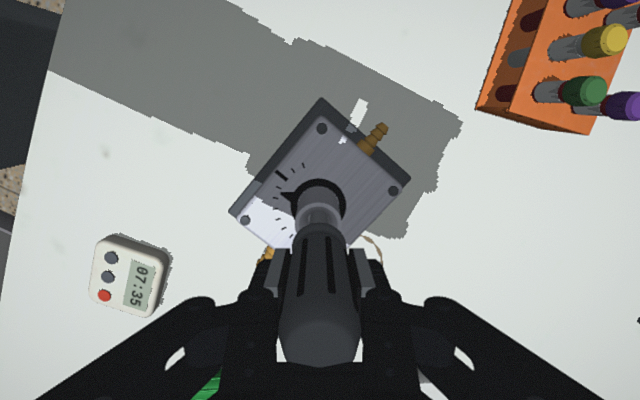

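```bash
cat > dial.py <<'E'
from h import *
import sys
n=sys.argv[1]; w=cam('wrist'); np.save(n+'d.npy',w,allow_pickle=True)
u,v=proj(w,[.535,.136,.035]).astype(int); u0,v0=u-40,v-30; print(u0,v0)
cv2.imwrite(f'pics/{n}d.png',cv2.convertScaleAbs(cv2.resize(w['pixels'][v0:v0+60,u0:u0+80],(800,600),interpolation=cv2.INTER_CUBIC),alpha=1.6))
for k in range(4):
    a=np.pi-.243+k*.2618; print(k,proj(w,[.562+.03*np.cos(a),.129+.03*np.sin(a),.035])-[u0,v0])
E
cat > dang.py <<'E'
from h import *
import sys
n=sys.argv[1]; w=np.load(n+'d.npy',allow_pickle=True).item(); u0,v0=int(sys.argv[2]),int(sys.argv[3])
for q in sys.argv[4:]:
    X,Y=map(float,q.split(',')); p=onplane(w,u0+(X+.5)/10-.5,v0+(Y+.5)/10-.5,.035); d=p[:2]-[.562,.129]
    a=np.arctan2(d[1],d[0]); print(q,(np.pi-.243-a+np.pi)%(2*np.pi)-np.pi,'rel to long mark(neg=short)', np.hypot(*d))
E
python3 dial.py D1
```

```text
249 151
0 [37.62184868 29.28778405]
1 [32.15354159 38.02602785]
2 [29.30166651 47.74857352]
3 [29.19767611 57.75580572]
```

View pics/D1d.png

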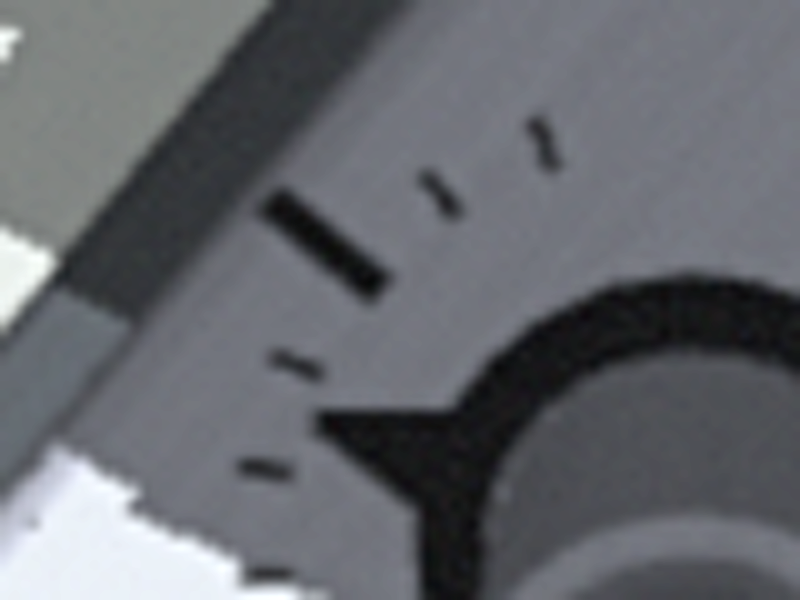

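The pointer tip is at crop (318,420), the long mark at (275,200)–(385,290), and the short marks at (297,365) and (265,468).

```bash
python3 dang.py D1 249 151 318,420 380,287 270,205 297,365 265,468; python3 st.py
```

```text
318,420 -0.3540293780988364 rel to long mark(neg=short) 0.02960255649757728
380,287 0.0188222507378919 rel to long mark(neg=short) 0.03053015124617766
270,205 0.005006450570611776 rel to long mark(neg=short) 0.04044991779525201
297,365 -0.24720695495765277 rel to long mark(neg=short) 0.03253632022869697
265,468 -0.5036375041292249 rel to long mark(neg=short) 0.032542042267894554
10.97 [0.56159 0.12924 0.13247] F [ 0.66  0.24 -2.07] M [ 0.015  0.033 -0.038] yaw 0.4563 tilt [0.0028 0.0003] op 0.3108
```

>>> jog_arm([
  [[0, 0.05, 0], [0, 0, 0], 0],
  [[0, 0.1, 0], [0, 0, 0], 0],
  [[0, 0.15, 0], [0, 0, 0], 0],
  [[0, 0.2, 0], [0, 0, 0], 0],
  [[0, 0.25, 0], [0, 0, 0], 0],
  [[0, 0.29, 0], [0, 0, 0], 0],
  [[0, 0.31, 0], [0, 0, 0], 0],
  [[0, 0.31, 0], [0, 0, 0], 0],
])

```text
time: 11.63
eef_pos: [0.5617, 0.1292, 0.1325]
tcp_rot: [-0.535, 0.461, -0.463, 0.536]
contact_force: [0.1, -0.7, -0.2]
opening: 0.309
```

```bash
python3 st.py; python3 dial.py D2; python3 st.py
```

```text
11.63 [0.5617  0.12917 0.13247] F [ 0.11 -0.71 -0.16] M [-0.045 -0.038  0.017] yaw 0.1468 tilt [0.0032 0.0002] op 0.3094
243 161
0 [37.50447377 29.89253501]
1 [35.14388854 39.71875229]
2 [35.53345246 49.70341128]
3 [38.57460665 59.17067744]
11.68 [0.56165 0.12919 0.13242] F [-0.54 -0.34  0.01] M [-0.022 -0.054  0.06 ] yaw 0.1474 tilt [0.003  0.0002] op 0.3132
```

View pics/D2d.png

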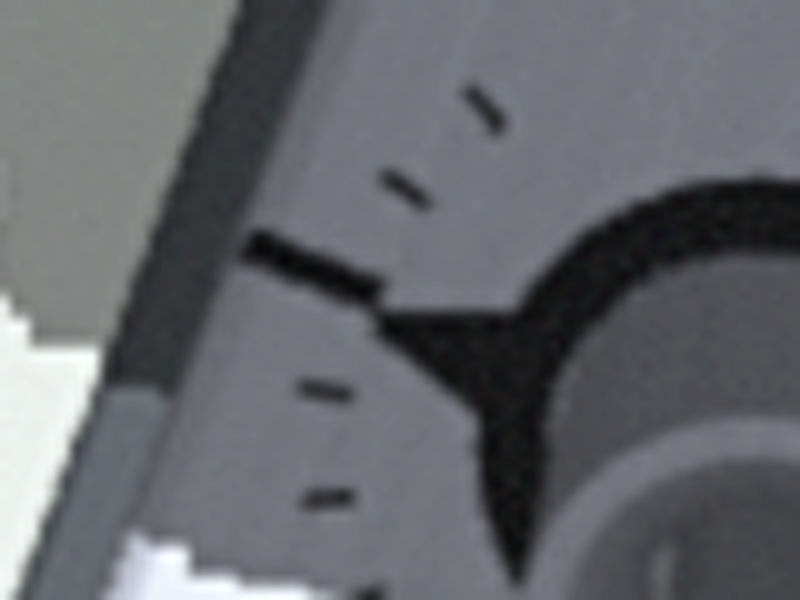

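```bash
python3 dang.py D2 243 161 379,319 378,291 252,245 327,392 405,190
```

```text
379,319 -0.03818460368391641 rel to long mark(neg=short) 0.029641550582260798
378,291 0.027753664859167415 rel to long mark(neg=short) 0.03044951640541531
252,245 0.014787478850304847 rel to long mark(neg=short) 0.04024970549925242
327,392 -0.2470922690836055 rel to long mark(neg=short) 0.032214569840238336
405,190 0.2725919098084506 rel to long mark(neg=short) 0.03248245147344369
```

Pointer ≈ −0.055. I'll make a small further turn.

>>> jog_arm([
  [[0, 0.02, 0], [0, 0, 0], 0],
  [[0, 0.035, 0], [0, 0, 0], 0],
  [[0, 0.035, 0], [0, 0, 0], 0],
  [[0, 0.035, 0], [0, 0, 0], 0],
])

```text
time: 12.02
eef_pos: [0.5617, 0.1292, 0.1325]
tcp_rot: [-0.527, 0.47, -0.472, 0.528]
contact_force: [-0.2, 0.3, -0.8]
opening: 0.317
```

```bash
python3 st.py; python3 dial.py D3; python3 st.py
```

```text
12.02 [0.56171 0.12921 0.13248] F [-0.16  0.27 -0.85] M [-0.056 -0.025  0.048] yaw 0.1127 tilt [0.0033 0.0002] op 0.3166
242 162
0 [38.0331839  30.21166075]
1 [36.03021882 40.09685251]
2 [36.77480415 50.04989455]
3 [40.14488569 59.40173109]
12.07 [0.5617  0.12919 0.13247] F [ 0.32  0.11 -0.35] M [-0.061  0.019 -0.037] yaw 0.1127 tilt [0.0032 0.0002] op 0.3162
```

View pics/D3d.png

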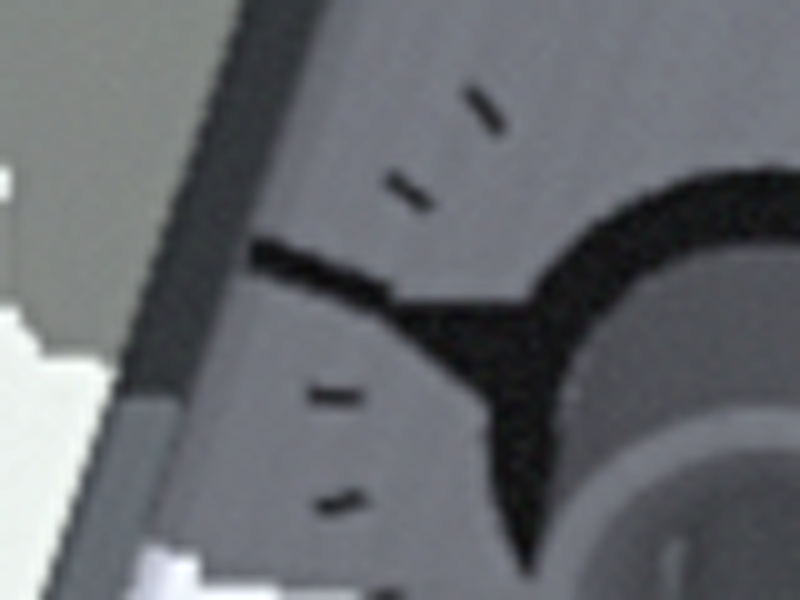

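The tip sits about 9 zoom px below the mark's centre line, so about −0.022. One last nudge of 0.018.

>>> jog_arm([
  [[0, 0.01, 0], [0, 0, 0], 0],
  [[0, 0.018, 0], [0, 0, 0], 0],
  [[0, 0.018, 0], [0, 0, 0], 0],
])

```text
time: 12.32
eef_pos: [0.5617, 0.1292, 0.1325]
tcp_rot: [-0.522, 0.475, -0.477, 0.524]
contact_force: [0.5, -0.1, -1.5]
opening: 0.317
```

```bash
python3 st.py; python3 dial.py D4; python3 st.py
```

```text
12.32 [0.56172 0.12918 0.13246] F [ 0.51 -0.1  -1.47] M [-0.118 -0.029  0.031] yaw 0.0943 tilt [0.0033 0.0002] op 0.3166
242 163
0 [37.80118427 29.87530113]
1 [35.99110595 39.78931968]
2 [36.92625829 49.72260972]
3 [40.47209166 59.00993685]
12.37 [0.56172 0.12917 0.13248] F [ 0.09  0.17 -1.63] M [-0.057 -0.006  0.065] yaw 0.0946 tilt [0.0033 0.0001] op 0.3143
```

View pics/D4d.png

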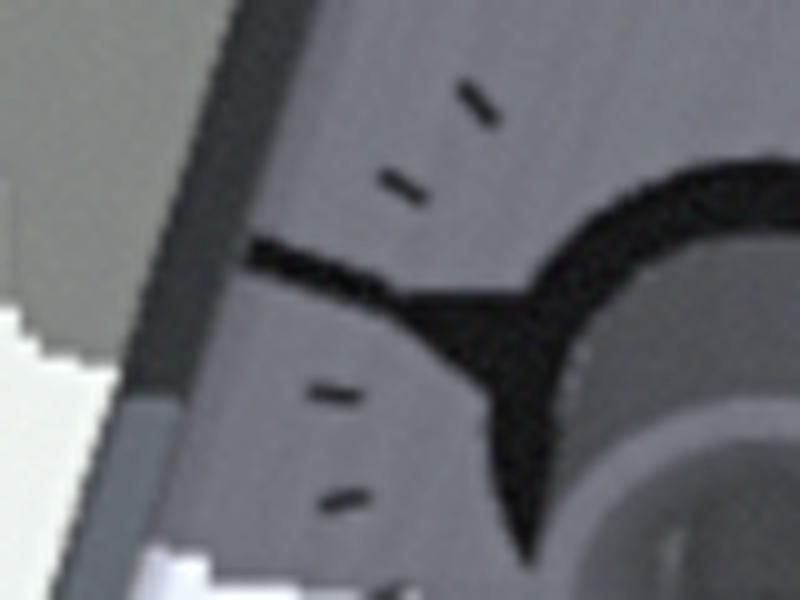

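```bash
python3 - <<'E'
from h import *
c=np.load('w1.npy',allow_pickle=True).item()
f=lambda X,Y:(319-65+(X+.5)/6-.5,104-50+(Y+.5)/6-.5)
def zs(pts): return np.median([depthpt(c,*f(*q))[2] for q in pts])
print('ring',zs([(400+185*np.cos(a),302+190*np.sin(a)) for a in np.linspace(0,6.2,40)]),'ptr',zs([(x,y) for x in range(165,215,6) for y in range(232,262,6)]),'tip',zs([(x,232+dy) for x in range(140,165,4) for dy in (0,3)]))
print('dial',zs([(x,y) for x in range(60,120,6) for y in range(390,420,6)]))
E
```

```text
ring 0.035315657155360516 ptr 0.03502917705017486 tip 0.035191775528192054
dial 0.03307492023555311
```

The pointer's top lies about 2 mm above the dial, so parallax matters. I'll recompute with the proper planes.

```bash
python3 - <<'E'
from h import *
def run(n,u0,v0,tip,marks):
    w=np.load(n+'d.npy',allow_pickle=True).item()
    P=lambda q,z: onplane(w,u0+(q[0]+.5)/10-.5,v0+(q[1]+.5)/10-.5,z)[:2]
    A=lambda p:(np.pi-.243-np.arctan2(*(p-[.562,.129])[::-1])+np.pi)%(2*np.pi)-np.pi
    off=[A(P(q,.034))-k*.2618 for q,k in marks]; 
    for zt in (.0355,.036): print(n,'off',np.round(off,3),'ptr',A(P(tip,zt))-np.mean(off))
run('D1',249,151,(318,420),[((380,287),0),((270,205),0),((297,365),-1),((265,468),-2)])
run('D2',243,161,(379,319),[((378,291),0),((252,245),0),((327,392),-1),((405,190),1)])
run('D3',242,162,(390,307),[((384,294),0),((260,253),0),((335,396),-1),((409,192),1)])
run('D4',242,163,(395,301),[((380,289),0),((255,252),0),((335,393),-1),((403,187),1)])
E
```

```text
D1 off [ 0.011 -0.001  0.006  0.011] ptr -0.3557592489718984
D1 off [ 0.011 -0.001  0.006  0.011] ptr -0.3507958765381736
D2 off [0.018 0.008 0.005 0.003] ptr -0.04186419701575195
D2 off [0.018 0.008 0.005 0.003] ptr -0.036926465722761814
D3 off [0.02  0.01  0.007 0.008] ptr -0.002556932513078869
D3 off [0.02  0.01  0.007 0.008] ptr 0.002369112588460287
D4 off [0.023 0.008 0.008 0.008] ptr 0.009353698166289948
D4 off [0.023 0.008 0.008 0.008] ptr 0.014364799462308286
```

The best estimate is 0 to +0.012, inside the reading error. I'll unload the blade within its play, lift out, and check from straight above, where there is no parallax.

>>> jog_arm([
  [[0, -0.06, 0], [0, 0, 0], 0],
  [[0, -0.12, 0], [0, 0, 0], 0],
  [[0, -0.14, 0], [0, 0, 0], 0],
  [[0, -0.14, 0], [0, -0.004, 0], 0],
  [[0, -0.14, 0], [0, -0.012, 0], 0],
  [[0, -0.14, 0], [0, -0.022, 0], 0],
  [[0, -0.14, 0], [0, -0.035, 0], 0],
  [[0, -0.14, 0], [0, -0.05, 0], 0],
  [[0, -0.14, 0], [0, -0.065, 0], 0],
  [[0, -0.14, 0], [0, -0.065, 0], 0],
])

```text
time: 13.2
eef_pos: [0.564, 0.1294, 0.2031]
tcp_rot: [-0.552, 0.435, -0.441, 0.558]
contact_force: [-0.5, 0.1, -0.3]
opening: 0.316
```

```bash
python3 st.py; python3 - <<'E'
from h import *
M=np.array(ctrl.read_camera('wrist')['mount']); 
for y in (.235,.9):
    Rt=Rdown(y); co=Rt@M[:3,3]; p=np.array([.562,.129,0])-[co[0],co[1],0]; p[2]=.2; print(p); delta(p,Rt)
E
```

```text
13.2 [0.56405 0.12941 0.20305] F [-0.51  0.12 -0.34] M [0.018 0.018 0.001] yaw 0.2344 tilt [0.0121 0.0007] op 0.3163
[0.57856454 0.0566429  0.2       ]
turn [-0.0095, -0.0007, 0.0017] shift [0.0742, 0.0012, -0.002] rows 2.0
[0.61968352 0.08228228 0.2       ]
turn [-0.0086, -0.6657, 0.0048] shift [0.0588, 0.0016, 0.044] rows 6.0
```

>>> jog_arm([
  [[-0.0095, 0, 0.0017], [0.037, 0.001, -0.001], 0],
  [[-0.0095, 0, 0.0017], [0.0742, 0.001, -0.002], 0],
  [[-0.0095, 0, 0.0017], [0.0742, 0.02, -0.002], 0],
  [[-0.0095, 0, 0.0017], [0.0742, 0.037, -0.002], 0],
  [[-0.0095, 0, 0.0017], [0.0742, 0.037, -0.002], 0],
  [[-0.0095, 0, 0.0017], [0.0742, 0.037, -0.002], 0],
  [[-0.0095, 0, 0.0017], [0.0742, 0.037, -0.002], 0],
])

```text
time: 13.83
eef_pos: [0.579, 0.057, 0.1646]
tcp_rot: [-0.555, 0.438, -0.438, 0.555]
contact_force: [0.1, 0.4, -0.0]
opening: 0.316
```

```bash
python3 st.py; python3 dial.py D5; python3 - <<'E'
from h import *
w=np.load('D5d.npy',allow_pickle=True).item(); print(w['Tw'][:3,3]); cv2.imwrite('pics/D5w.png',w['pixels'])
E
```

```text
13.83 [0.579   0.05696 0.16458] F [ 0.06  0.39 -0.04] M [-0.035  0.074 -0.003] yaw 0.2347 tilt [0.0002 0.    ] op 0.3161
246 54
0 [37.86578309 29.9499892 ]
1 [34.67809378 39.9022726 ]
2 [34.1099163  50.29394471]
3 [36.14160845 60.40955945]
[0.56243487 0.12932089 0.30637821]
```

View pics/D5d.png

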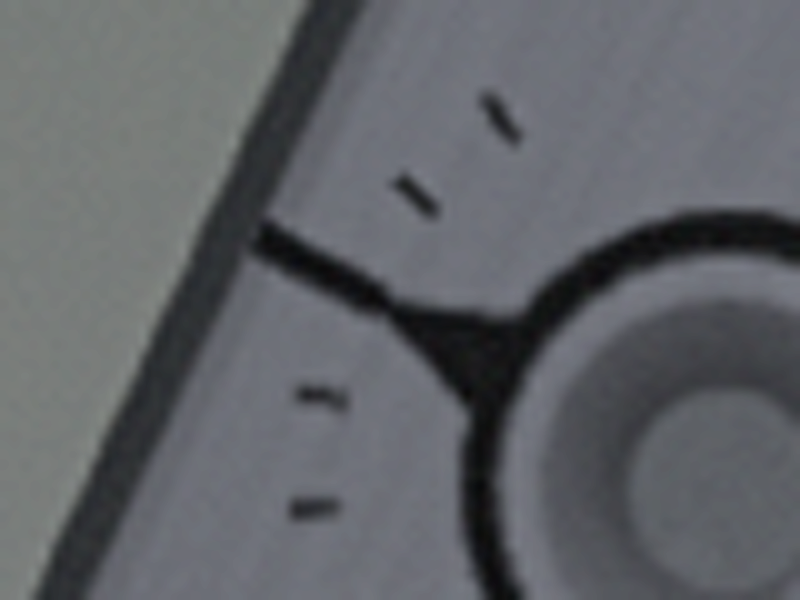

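View pics/D5w.png

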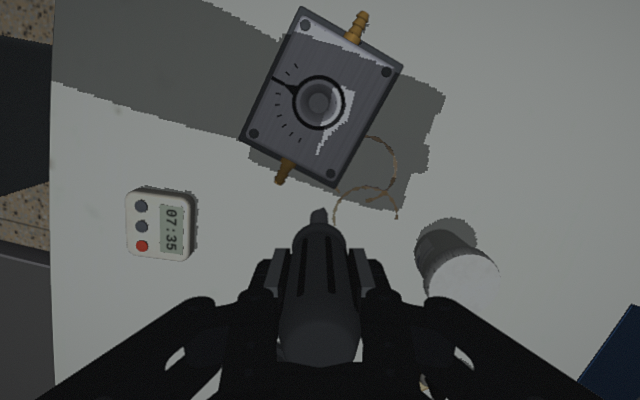

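From straight above, the pointer tip at (390,307) falls on the mark's centre line: (262,236)–(383,302) extrapolates to 306. The pointer is at the mark. Now back to the stand.

```bash
python3 - <<'E'
from h import *
delta([.579,.057,.26],Rdown(.9)); delta([.5687,-.1576,.26],Rdown(.9))
E
```

```text
turn [-0.0013, -0.6651, 0.001] shift [-0.0, -0.0948, -0.0003] rows 6.0
turn [-0.0013, -0.6651, 0.001] shift [0.2063, -0.0948, -0.0602] rows 6.0
```

>>> jog_arm([
  [[0, -0.1, 0], [0, -0.035, 0], 0],
  [[0, -0.2, 0], [0, -0.075, 0], 0],
  [[0, -0.3, 0], [0.03, -0.095, -0.009], 0],
  [[0, -0.4, 0], [0.065, -0.095, -0.019], 0],
  [[0, -0.5, 0], [0.1, -0.095, -0.029], 0],
  [[0, -0.6, 0], [0.135, -0.095, -0.039], 0],
  [[-0.0013, -0.665, 0.001], [0.17, -0.095, -0.05], 0],
  [[-0.0013, -0.665, 0.001], [0.195, -0.095, -0.057], 0],
  [[-0.0013, -0.665, 0.001], [0.2063, -0.095, -0.0602], 0],
  [[-0.0013, -0.665, 0.001], [0.2063, -0.095, -0.0602], 0],
])

```text
time: 14.72
eef_pos: [0.569, -0.1597, 0.2614]
tcp_rot: [0.668, -0.233, 0.234, -0.667]
contact_force: [-0.4, -0.2, 0.2]
opening: 0.319
```

```bash
python3 st.py; python3 - <<'E'
from h import *
delta([.5687,-.1576,.16],Rdown(.9))
E
```

```text
14.72 [ 0.56897 -0.15967  0.26142] F [-0.43 -0.16  0.19] M [-0.052 -0.012 -0.01 ] yaw 0.897 tilt [ 0.0017 -0.0012] op 0.3188
turn [-0.0001, -0.003, 0.0021] shift [-0.0017, 0.1014, 0.0014] rows 3.0
```

>>> jog_arm([
  [[0, -0.003, 0.002], [-0.0017, 0.025, 0.0014], 0],
  [[0, -0.003, 0.002], [-0.0017, 0.055, 0.0014], 0],
  [[0, -0.003, 0.002], [-0.0017, 0.085, 0.0014], 0],
  [[0, -0.003, 0.002], [-0.0017, 0.105, 0.0014], 0],
  [[0, -0.003, 0.002], [-0.0017, 0.112, 0.0014], 0],
  [[0, -0.003, 0.002], [-0.0017, 0.112, 0.0014], 0],
  [[0, -0.003, 0.002], [-0.0017, 0.112, 0.0014], 0],
])

```text
time: 15.3
eef_pos: [0.5695, -0.1568, 0.1506]
tcp_rot: [-0.668, 0.232, -0.233, 0.668]
contact_force: [0.6, 0.2, -0.4]
opening: 0.313
```

```bash
python3 - <<'E'
from h import *
delta([.5687,-.1576,.0816],Rdown(.9))
E
python3 st.py; python3 look.py L6
```

```text
turn [-0.0007, 0.0012, 0.0014] shift [-0.0003, 0.069, -0.0012] rows 2.0
15.3 [ 0.56954 -0.15679  0.1506 ] F [ 0.57  0.23 -0.41] M [-0.013  0.019  0.005] yaw 0.9012 tilt [ 0.0016 -0.0003] op 0.3125
15.4 [ 0.5695 -0.1568  0.1506] [0.58 0.04 0.3 ] [0.05  0.023 0.052] yaw 0.9012423686632084
w 317 213
s 353 250
```

View pics/L6b.png

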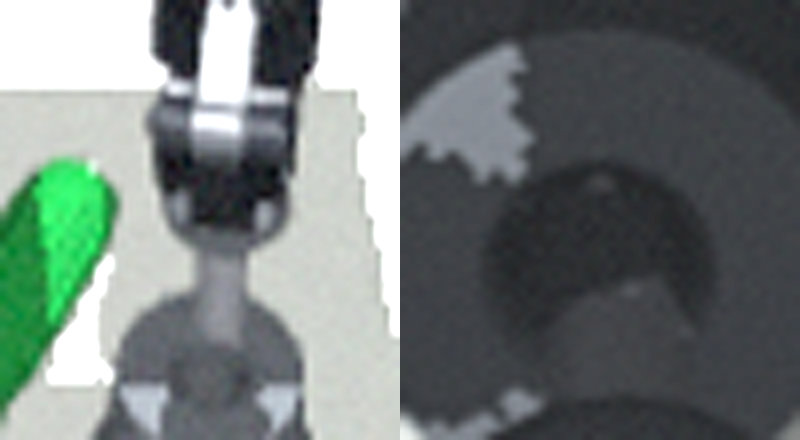

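View pics/L6w.png

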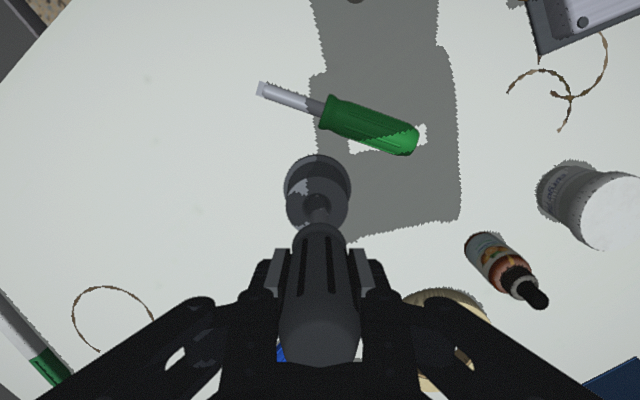

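The tip is over the hole (ring x≈600, shank x≈615) and about 1 mm off in tool z, which the computed correction covers. Descending.

>>> jog_arm([
  [[0, 0, 0.001], [-0.0003, 0.006, -0.0012], 0],
  [[0, 0, 0.001], [-0.0003, 0.012, -0.0012], 0],
  [[0, 0, 0.001], [-0.0003, 0.02, -0.0012], 0],
  [[0, 0, 0.001], [-0.0003, 0.03, -0.0012], 0],
  [[0, 0, 0.001], [-0.0003, 0.04, -0.0012], 0],
  [[0, 0, 0.001], [-0.0003, 0.048, -0.0012], 0],
  [[0, 0, 0.001], [-0.0003, 0.054, -0.0012], 0],
  [[0, 0, 0.001], [-0.0003, 0.06, -0.0012], 0],
  [[0, 0, 0.001], [-0.0003, 0.063, -0.0012], 0],
])

```text
time: 16.15
eef_pos: [0.569, -0.1583, 0.0876]
tcp_rot: [-0.668, 0.232, -0.233, 0.668]
contact_force: [-0.6, 0.8, -0.6]
opening: 0.314
```

```bash
python3 st.py;python3 - <<'E'
from h import *
delta([.5687,-.1576,.0816],Rdown(.9))
E
```

```text
16.15 [ 0.56903 -0.15835  0.08762] F [-0.59  0.81 -0.61] M [-0.027 -0.026 -0.004] yaw 0.9006 tilt [ 0.0018 -0.0003] op 0.3136
turn [-0.0009, 0.0006, 0.0016] shift [-0.0007, 0.006, 0.0004] rows 1.0
```

>>> jog_arm([
  [[0, 0, 0.001], [-0.0005, 0.002, 0.0003], 0],
  [[0, 0, 0.001], [-0.0005, 0.004, 0.0003], 0],
  [[0, 0, 0.001], [-0.0005, 0.0055, 0.0003], 0],
  [[0, 0, 0.001], [-0.0005, 0.0063, 0.0003], 0],
  [[0, 0, 0.001], [-0.0005, 0.0063, 0.0003], 0],
])

```text
time: 16.57
eef_pos: [0.5691, -0.1579, 0.0817]
tcp_rot: [-0.668, 0.232, -0.233, 0.668]
contact_force: [0.2, -1.5, -0.6]
opening: 0.316
```

```bash
python3 st.py
```

```text
16.57 [ 0.56909 -0.15792  0.0817 ] F [ 0.18 -1.46 -0.63] M [-0.049  0.023 -0.038] yaw 0.9006 tilt [0.0016 0.    ] op 0.3159
```

>>> jog_arm([
  [[0, 0, 0], [0, 0.0005, 0], 0],
  [[0, 0, 0], [0, 0.001, 0], 0],
  [[0, 0, 0], [0, 0.001, 0], 0],
])

```text
time: 16.82
eef_pos: [0.5693, -0.158, 0.0815]
tcp_rot: [-0.668, 0.232, -0.233, 0.668]
contact_force: [-1.3, -0.0, 2.7]
opening: 0.31
```

```bash
python3 st.py
```

```text
16.82 [ 0.56933 -0.15802  0.08154] F [-1.27 -0.02  2.7 ] M [ 0.123  0.301 -0.019] yaw 0.9007 tilt [ 0.0019 -0.0002] op 0.3104
```

The driver is seated: it stopped at z=0.0815 with 2.7 N. I'll open gradually and then lift straight up.

>>> jog_arm([
  [[0, 0, 0], [0, 0, 0], 0.4],
  [[0, 0, 0], [0, 0, 0], 0.6],
  [[0, 0, 0], [0, 0, 0], 1],
  [[0, 0, 0], [0, 0, 0], 1],
  [[0, 0, 0], [0, 0, 0], 1],
  [[0, 0, 0], [0, 0, 0], 1],
  [[0, 0, 0], [0, 0, 0], 1],
  [[0, 0, 0], [0, 0, 0], 1],
])

```text
time: 17.48
eef_pos: [0.5693, -0.158, 0.0815]
tcp_rot: [-0.668, 0.232, -0.233, 0.668]
contact_force: [-0.8, -0.7, 0.0]
opening: 0.998
```

```bash
python3 st.py
```

```text
17.48 [ 0.5693  -0.15803  0.08145] F [-0.79 -0.69  0.05] M [-0.008  0.018  0.035] yaw 0.9007 tilt [ 0.0019 -0.0001] op 0.9982
```

>>> jog_arm([
  [[0, 0, 0], [0, -0.015, 0], 1],
  [[0, 0, 0], [0, -0.035, 0], 1],
  [[0, 0, 0], [0, -0.06, 0], 1],
  [[0, 0, 0], [0, -0.09, 0], 1],
  [[0, 0, 0], [0, -0.125, 0], 1],
  [[0, 0, 0], [0, -0.16, 0], 1],
  [[0, 0, 0], [0.04, -0.16, 0], 1],
  [[0, 0, 0], [0.0735, -0.16, 0], 1],
  [[0, 0, 0], [0.0735, -0.16, 0], 1],
  [[0, 0, 0], [0.0735, -0.16, 0], 1],
])

```text
time: 18.32
eef_pos: [0.627, -0.2045, 0.2405]
tcp_rot: [-0.667, 0.233, -0.233, 0.668]
contact_force: [-0.2, 0.6, -0.1]
opening: 1.001
```

```bash
python3 st.py; python3 - <<'E'
from h import *
w=cam('wrist');s=cam('scene');t=cam('top')
cv2.imwrite('pics/F_w.png',w['pixels']);cv2.imwrite('pics/F_s.png',s['pixels']);cv2.imwrite('pics/F_t.png',t['pixels'])
u,v=proj(w,[.5687,-.1577,.14]).astype(int); print(u,v,depthpt(w,u,v))
u,v=proj(w,[.5687,-.1577,.14]).astype(int)
a=w['pixels'][max(v-50,0):v+50,u-65:u+65]; cv2.imwrite('pics/F_z.png',np.hstack([cv2.resize(cv2.convertScaleAbs(a,alpha=2),(400,400)),cv2.resize(s['pixels'][200:290,310:400],(400,400))]))
E
```

```text
18.32 [ 0.62695 -0.20446  0.24054] F [-0.2   0.59 -0.14] M [ 0.021  0.021 -0.013] yaw 0.8997 tilt [0.0004 0.0006] op 1.0012
318 100 [ 0.5680358  -0.15767469  0.13937916]
```

View pics/F_z.png

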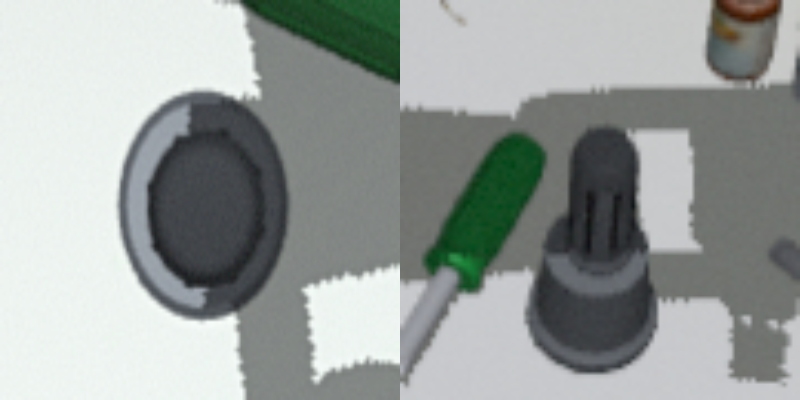

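View pics/F_s.png

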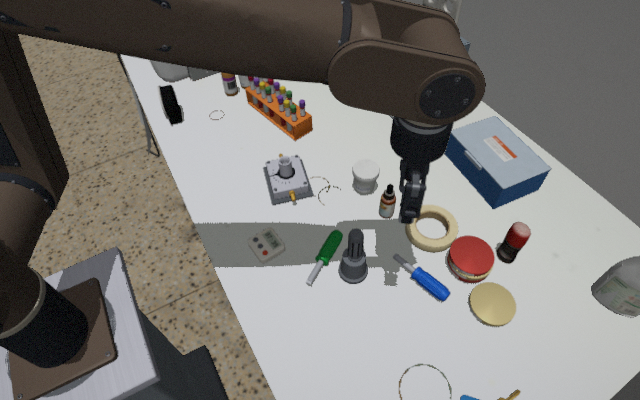

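View pics/F_t.png

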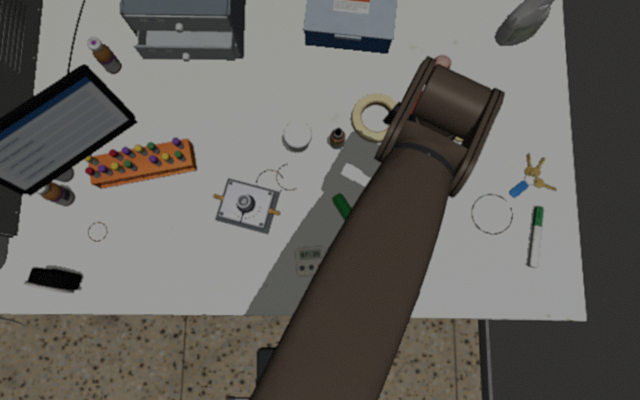

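The driver stands upright in its stand with its top at z=0.139, the same as before. The cup, bottle and clock are unmoved, and the gripper is free. Handing in.

```bash
python3 -c "
from plant import ctrl
print(ctrl.sign_off())"
```

```text
the job is handed in; nothing more can be done
None
```

The job is done and handed in at about 18.5 s: the pointer stands at the long mark and the screwdriver is back upright in its stand.

- **Slot:** I pressed on the screw face with about 2.4 N at most by the readings, which carry about 1 N of noise, so it stayed well short of the end of its travel. Turning clockwise, the force fell to zero and the blade dropped into the slot where the depth image had predicted.
- **Pointer:** I turned it from about −0.59 to the mark. From straight above, the pointer tip lay on the long mark's centre line, to within about 0.01 rad. My oblique readings before that disagreed slightly: about −0.01 rad without the parallax correction and +0.01 with it.
- **Stand:** the driver seated with 2.7 N and did not move when released. Its top measured 0.139 m, against 0.138 m before I picked it up.
- **Bystanders:** the cup, bottle and clock look unmoved in the last pictures, and the gripper was clear of everything.
- **Fallen look-alikes:** the blue and green screwdrivers, which began balanced on their blades, were found lying on the bench during the job. I measured no contact, and my tool passed about 0.2 m high over the blue one, whose top was at 0.13 m. I think they toppled on their own but cannot prove it. I left them where they lay.

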